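# Brick-laid blank: two courses in running bond, then close the end fence

## Robot

A 7-joint arm with a two-finger parallel gripper is mounted at the origin on a cart in front of the work surface, level with it; the furniture and walls round the work are solid. World frame = base frame: x ahead of the robot, y to its left, z up, the work surface at z = 0. Lengths are in m, angles in rad, forces in N, time in s.
With the tool pointing down it reaches from about 0.4 to 0.85 m from the base axis. Payload 4.5 kg.
Tool frame: the origin (TCP) lies midway between the tips of the shut fingers; the grasp point (between the pads) lies 19 mm behind it; z points along the fingers, y is the line along which they close (so a half turn about z gives the same grasp; the last joint's range is limited). The gripper opens to 88 mm and grips with 3 to 60 N. Pads are 18 mm wide; open, the fingers measure 123 mm over their backs; the gripper's body (75 mm by 187 mm) begins 45 mm behind the grasp point.
Start: joints at [-1.224, 0.689, -0.195, 1.565, 0.157, 0.902, -0.215], TCP at [0.192, 0.595, 0.239] pointing down, gripper open.
Joint ranges: [-3.01, 3.01], [-0.46, 2.08], [-1.47, 1.51], [0.13, 2.56], [-1, 4.14], [0.04, 2.09], [-2.66, 2.66]. Speed limits (rad/s): [2.57, 2.57, 3.14, 3.14, 3.14, 3.14, 3.14].

## Interface

Orientations are given as a 3x3 rotation matrix whose columns are the frame's x, y, z axes.
In Python, from cell import sensors, viewer, workorder gives the robot as it stands.
- The arm moves only by the tool step_arm, never from a script. Its argument "targets" is one flat list of numbers, 5 for each row, row after row: the shift along the tool's x, y, z as a fraction of full scale, then the turn about the tool's z as a fraction of full scale, then the finger opening in mm, from 0 to 88.1. A call has 1 to 12 rows; each row is the pose to reach, as a shift and turn from the pose commanded when the call began, along the tool's axes at that moment, turning the shorter way round; what a row does not reach only later rows make up. Full scale, the value 1, is 100 mm for a shift and pi rad for a turn. A row lasts 1/12 s, in which the tool goes at most 41.7 mm and 7.16 degrees, less where a joint would pass 70% of its speed; a pose out of reach is approached as far as the arm can. A call with a number of a shift or a turn outside -1 to 1 is refused whole. A call with a gripper value outside its range is refused whole. The fingers move at their own pace and stop on an object; the grip force is fixed at half the most. Time passes only in rows, so rows that repeat a pose let the fingers close. It gives the time, the measured TCP pose, the force, the opening and the grip force at its end, in the units of the state.
- sensors.get_obs(): the state, without advancing time (a new reading comes with each control period).
- viewer.get_image(name): name is "scene" or "top"; returns (picture, depth): 420x560x3 uint8, blue, green, red; 420x560 float32, m along the optical axis (not along the pixel's ray), 0 where there is no reading.
- viewer.calibration(name): a dict with "mtx" (3x3 intrinsics, pixels), "pose" (4x4, takes a point from camera to world coordinates). Camera axes: x right, y down, z forward; pixel columns grow to the right and rows downward; lengths in m; the calibration is good to about 2 mm. A picture is of the moment at which its call begins. calibration takes no time and is no camera call.
- workorder.close_job(): hands the job in; it is judged then, once.
The state is a dict: "time_s": time; "joint_pos": joint angles; "joint_vel": joint speeds; "joint_torque": joint torques, N m; "tool_pos": TCP position; "eef_rot": TCP orientation; "wrist_force": force on the tool from outside, world axes, zero at the start; "wrist_torque": the same for the moment, N m; "width": finger opening in m; "gripper_force": force on a finger pad.
Only numpy, scipy, OpenCV 4.12 (cv2) and the standard library are available. Lean on these libraries where they do the work, as an engineer would, in place of code of your own. Each camera call takes 0.05 s, during which the arm holds its last target. There are 200 camera calls.

## Task

Finish the brick-laid blank in the sloped gluing cradle: lay a full block beside the half block that starts the second course, then a third course with a full block at the lower end stop and the half block above it, all square and flush with the courses below, so that the joints stagger by half a block. Then pull the black plunger knob out and turn it a quarter turn counter-clockwise so that it stays parked in its rest notch, and slide the end fence down the slope until it closes the courses up tight against the stop; leave the two bottles and the spring clamp alone.

Things in the scene. Friction and masses are not known exactly. Their poses are not given: they have to be found in the camera images.
- bed: Sloped bed of the plywood gluing cradle, 94 mm wide, 24 degrees, low end towards the robot. Origin: on its top face (z = 0), mid width, at the inner face of the fixed end stop. x runs up the slope, y across, z square out of the bed. Courses lie along x on y = 0 and stack along z, 30 mm each. Stop: 60 mm wide, 92 mm high. Two guide rails 13 mm high, 30 to 42 mm off the middle, from x = 158 mm up.
- fence (a joint): Slide of the upper end fence (wooden plate 16 mm thick, 56 mm wide, 92 mm high, on an aluminium carriage 10 mm thick, 94 mm long): 0 = locked open, its lower face at bed x = 166 mm; grows as it slides down the slope. Closed courses (150 mm) stop it at 16 mm. 3 N of friction; stays where left. Locked at 0 unless the plunger is out by more than 6 mm.
- fence_face (a point): Middle of the fence's lower face (the one that presses the blocks), 45 mm above the bed.
- plunger (a joint): Pull of the spring plunger on the fence's carriage, along bed +z: 0 = nose home in its hole in the bed, 18 mm = fully out. Spring 4 N at 0, 7 N at 12 mm. Must be out at least 10.5 mm before the knob can turn (cross pin clears the collar); parked in the rest notch it stands at about 8 mm.
- knob (a joint): Turn of the plunger's knob about bed +z, counter-clockwise seen from above: 0 = home (cross pin in the deep slot), 1.57 = over the rest notch (notch takes it within 0.2), stop at 1.76. Cannot turn unless pulled.
- knob_grip (a point): Centre of the knob's black wing grip, a bar 44 mm long (x of this frame), 15 mm thick (y) and 28 mm high (z, the axis). On the bed's middle, 66 mm up the slope from the fence's lower face, 58 mm above the bed when home. The steel collar's top is 23 mm below it when home. At turn 0 the bar's length lies along bed x.
- full_laid: Full block of the first course, already in: brown hardwood 100 x 40 x 30 mm, against the stop. Origin at its centre, x along the length, y the 40 mm width, z the 30 mm height.
- half_laid: Half block of the first course, already in: brown hardwood 50 x 40 x 30 mm, next up the slope. Origin at its centre, x along the 50 mm.
- full_a: Loose full block lying flat on the bench, brown hardwood, 100 x 40 x 30 mm, about 90 g. Origin at its centre; x along the 100 mm, y the 40 mm, z the 30 mm.
- full_b: Second loose full block, the same as full_a; either may serve in either course.
- half_start: Half block that starts the second course, already in, against the stop on top of full_laid: brown hardwood 50 x 40 x 30 mm. Origin at its centre, x along the 50 mm.
- half_a: The loose half block, lying flat on the bench, brown hardwood, 50 x 40 x 30 mm, about 45 g. Origin at its centre; x along the 50 mm, y the 40 mm, z the 30 mm. The 50 mm goes along the course.
- glue_bottle: Bystander: standing white glue bottle with red cap, 62 mm across, 208 mm high. Origin at the centre of its foot.
- squeeze_bottle: Bystander: standing red squeeze bottle, 49 mm across, 157 mm high. Origin at the centre of its foot.
- spring_clamp: Bystander: orange spring clamp lying on its side, 79 x 126 x 25 mm. Origin at the centre of its underside.
There are look-alikes about, which are no part of the job. What is shaped like the full_laid but red is not meant.

How it is judged:
By the outcome, as a careful person would: the job done as asked, in the order asked, and still so for the second after the job is handed in, with the robot touching nothing.
It also fails if it takes over 72 s, if anything falls off the work surface, if the arm or the gripper's body presses on something with over 40 N, if the wrist force passes 120 N, or if a joint passes its speed limit or range.

## Working session

There is one attempt and no reset: what is moved stays moved. The work goes in short steps, Python scripts to look and compute and a tool call to move; the robot and the scene stay as the last step left them, time stands still between calls to the robot, and variables do not carry over. Pictures are saved under pics/ and viewed, at most 10 in all, crops included, and the job is handed in when it is done.

Besides the shell and the picture viewer there is one more tool, called after "Request:" as name(argument=value, ...), one argument or row to a line, values as JSON. step_arm: Moves the arm, as the interface text tells. Its arguments: {"type":"object","properties":{"targets":{"type":"array"}},"required":["targets"]}

```bash
mkdir -p pics; ls
cat > h.py <<'E'
import numpy as np,cv2
from cell import sensors,viewer,workorder
def grab(n):
    im,d=viewer.get_image(n); c=viewer.calibration(n); return im,d,np.array(c["mtx"]),np.array(c["pose"])
def pt(u,v,d,K,P):
    z=d[int(v),int(u)]; p=np.linalg.inv(K)@[u,v,1]*z; return P[:3,:3]@p+P[:3,3]
def cloud(d,K,P):
    v,u=np.mgrid[:d.shape[0],:d.shape[1]]
    p=np.stack([(u-K[0,2])/K[0,0]*d,(v-K[1,2])/K[1,1]*d,d],-1)
    return p@P[:3,:3].T+P[:3,3]
E
python3 - <<'E'
from h import *
for n in("scene","top"):
    im,d,K,P=grab(n); cv2.imwrite(f"pics/{n}0.png",im); np.savez(f"/tmp/{n}0.npz",im=im,d=d,K=K,P=P); print(n,K.round(1).tolist(),P.round(3).tolist())
o=sensors.get_obs(); print({k:np.round(v,3).tolist() for k,v in o.items()})
E
```

```text
pics
scene [[447.0, 0.0, 278.0], [0.0, 447.0, 209.3], [0.0, 0.0, 1.0]] [[0.802, -0.461, 0.38, 0.018], [-0.597, -0.608, 0.523, -0.741], [-0.01, -0.646, -0.763, 1.163], [0.0, 0.0, 0.0, 1.0]]
top [[459.5, 0.0, 280.2], [0.0, 459.5, 202.3], [0.0, 0.0, 1.0]] [[0.009, -0.976, 0.216, 0.227], [-1.0, -0.009, 0.003, 0.004], [-0.001, -0.216, -0.976, 1.548], [0.0, 0.0, 0.0, 1.0]]
{'time_s': 0.1, 'joint_pos': [-1.224, 0.69, -0.194, 1.566, 0.157, 0.903, -0.215], 'joint_vel': [0.001, -0.001, -0.0, -0.003, -0.0, 0.001, 0.002], 'joint_torque': [-0.003, -52.85, -1.271, -15.383, -0.053, 0.002, 0.0], 'tool_pos': [0.192, 0.594, 0.238], 'eef_rot': [[-0.951, 0.308, -0.0], [0.308, 0.951, -0.002], [-0.0, -0.002, -1.0]], 'wrist_force': [0.099, 0.273, 0.515], 'wrist_torque': [-0.076, 0.015, -0.062], 'gripper_force': 0.0, 'width': 0.088}
```

```bash
sleep 0
```

```text
(no output)
```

View pics/scene0.png

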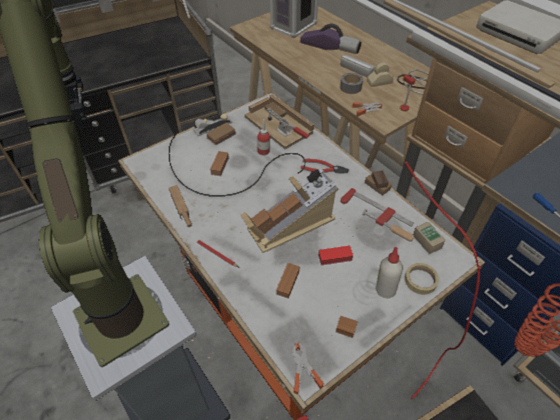

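View pics/top0.png

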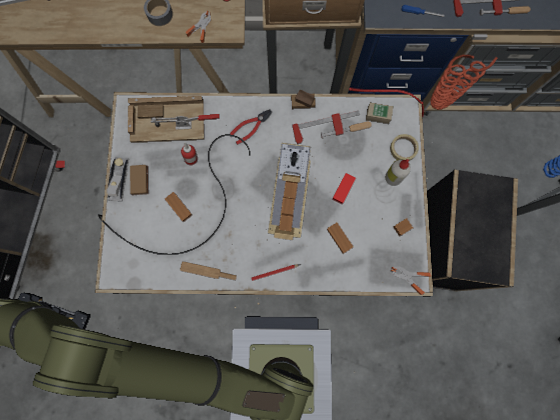

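The scene view shows the cradle at about (295,210), with brown blocks at (220,162), (288,280), (346,326), (222,133) and (376,180), and a red one at (336,254). In the top view the brown blocks are at (178,207), (340,238), (403,228), (140,180) and (303,100), the red one is at (344,188), and the cradle runs from (285,235) to (293,150).

Run:
```python
from h import *
for n,seeds in(("top",[(178,207),(340,238),(403,228),(140,180),(303,100),(344,188)]),("scene",[(220,162),(288,280),(346,326),(222,133),(376,180),(336,254)])):
    f=np.load(f"/tmp/{n}0.npz"); im,d,K,P=[f[k] for k in("im","d","K","P")]
    C=cloud(d,K,P); hsv=cv2.cvtColor(im,cv2.COLOR_BGR2HSV); print(n,"P",P[:3,3])
    for u,v in seeds:
        ff=im[v,u].astype(int)
        win=(np.abs(np.mgrid[:420,:560][0]-v)<40)&(np.abs(np.mgrid[:420,:560][1]-u)<40)
        m=((C[...,2]>.010)&(C[...,2]<.06)&win).astype(np.uint8)
        _,l=cv2.connectedComponents(m); q=C[l==l[v,u]] if l[v,u] else np.zeros((1,3))
        t=q[q[:,2]>np.percentile(q[:,2],60)-.006]
        r=cv2.minAreaRect((t[:,:2]*1000).astype(np.float32))
        print((u,v),"hsv",hsv[v,u],"z pct",np.percentile(q[:,2],[10,50,90]).round(4),len(q),"c",np.round(r[0],1),"size",np.round(r[1],1),"ang",round(r[2],1))
f=np.load("/tmp/top0.npz"); im=f["im"]
a=cv2.resize(im[130:260,240:420],None,fx=3,fy=3,interpolation=cv2.INTER_CUBIC)
b=cv2.resize(im[150:230,110:290],None,fx=3,fy=3,interpolation=cv2.INTER_CUBIC)[:200]
cv2.imwrite("pics/crop1.png",np.vstack([a,b]))
```

```text
top P [0.22723779 0.00368193 1.54767782]
(178, 207) hsv [ 13 129 123] z pct [0.0252 0.0301 0.0344] 366 c [548.3 354.7] size [101.1  39.6] ang 40.3
(340, 238) hsv [ 13 127 124] z pct [0.0238 0.0292 0.0336] 383 c [ 446.5 -192.6] size [100.   40.6] ang 32.9
(403, 228) hsv [ 14 130 118] z pct [0.0234 0.0288 0.0328] 192 c [ 485.2 -405.9] size [39.1 51.7] ang 33.3
(140, 180) hsv [ 15  96 111] z pct [0.0205 0.027  0.0326] 524 c [643.4 495.8] size [102.3  58.4] ang 4.8
(303, 100) hsv [12 79 87] z pct [0.0209 0.0468 0.0554] 354 c [938.7 -75.3] size [60.5 40.8] ang 66.4
(344, 188) hsv [  0 180 173] z pct [0.0246 0.029  0.0338] 348 c [ 617.8 -210. ] size [39.5 99.9] ang 63.2
scene P [ 0.01795831 -0.74120198  1.16260947]
(220, 162) hsv [ 13 109 129] z pct [0.0183 0.0285 0.0328] 275 c [548.7 354.7] size [105.7  42.8] ang 41.9
(288, 280) hsv [ 12 120 125] z pct [0.0219 0.0291 0.0325] 470 c [ 447.2 -192.7] size [102.8  41. ] ang 33.0
(346, 326) hsv [ 13 123 126] z pct [0.021  0.0293 0.0325] 301 c [ 486.1 -406.2] size [41.8 49.7] ang 30.8
(222, 133) hsv [ 15  93 118] z pct [0.0146 0.0264 0.037 ] 653 c [647.2 531.7] size [131.8 134.3] ang 90.0
(376, 180) hsv [12 77 73] z pct [0.0163 0.0382 0.0543] 366 c [937.3 -76.6] size [64.5 40. ] ang 64.1
(336, 254) hsv [  1 171 172] z pct [0.0176 0.0287 0.032 ] 465 c [ 618.2 -209.8] size [ 44.5 100. ] ang 61.4
```

View pics/crop1.png

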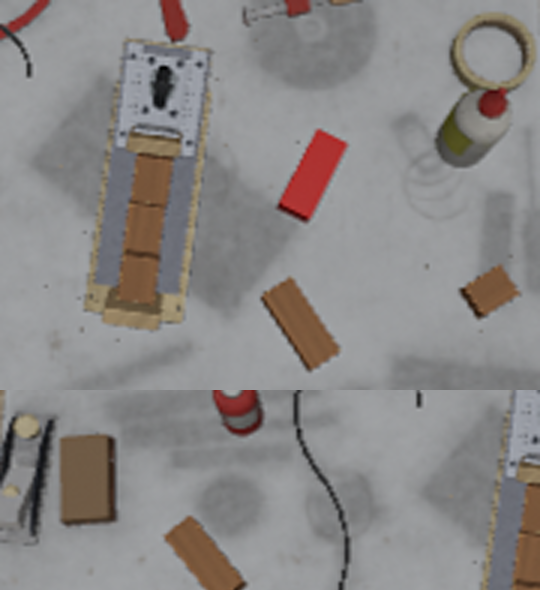

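The crop confirms the choice. The full blocks are the reddish-brown 100x40 ones at top (340,238) and (178,207), and the half is at (403,228). I reject the dull 102x58 block at (140,180), the dark lump at (303,100) and the red block at (344,188). Next I'll measure the cradle.

```bash
cat > cradle.py <<'E'
from h import *
a=np.radians(24)
def axes(phi):
    h=np.array([np.cos(phi),np.sin(phi),0]); z=np.array([0,0,1.]); 
    return np.stack([np.cos(a)*h+np.sin(a)*z,np.array([-h[1],h[0],0]),-np.sin(a)*h+np.cos(a)*z],1)
def brown(n,im,d,K,P,box):
    C=cloud(d,K,P); hsv=cv2.cvtColor(im,cv2.COLOR_BGR2HSV)
    m=(hsv[...,0]>8)&(hsv[...,0]<17)&(hsv[...,1]>95)&(d>0)
    for i in range(2): m&=(C[...,i]>box[i][0])&(C[...,i]<box[i][1])
    m&=C[...,2]>.03
    return m,C
E
python3 - <<'E'
from cradle import *
for n in("top","scene"):
    f=np.load(f"/tmp/{n}0.npz"); im,d,K,P=[f[k] for k in("im","d","K","P")]
    m,C=brown(n,im,d,K,P,((.42,.75),(-.12,.08)))
    q=C[m]; print(n,len(q),q.min(0).round(3),q.max(0).round(3))
    best=min(np.radians(np.arange(-20,10,.25)),key=lambda p:np.subtract(*np.percentile(q@axes(p)[:,1],[95,5])))
    print("phi",np.degrees(best))
    B=axes(best); b=q@B*1000
    print("y pct",np.percentile(b[:,1],[2,50,98]).round(1)); 
    print("x",np.percentile(b[:,0],[1,99]).round(1)); h,e=np.histogram(b[:,2],bins=np.arange(b[:,2].min(),b[:,2].max(),3)); print([(int(x),int(y)) for x,y in zip(e,h)])
    # profile z by x
    for x in np.arange(b[:,0].min(),b[:,0].max(),8):
        s=b[(b[:,0]>=x)&(b[:,0]<x+8)]
        if len(s): print(int(x),np.percentile(s[:,2],[10,50,90]).round(0),s[:,1].mean().round(1),end="; ")
    print()
    # knob: dark, high
    hsv=cv2.cvtColor(im,cv2.COLOR_BGR2HSV)
    k=(hsv[...,2]<50)&(C[...,0]>.65)&(C[...,0]<.85)&(C[...,1]>-.1)&(C[...,1]<.08)&(C[...,2]>.12)
    kq=C[k]; t=kq@B*1000; print("knob",len(kq),kq.mean(0).round(4),t.min(0).round(1),t.max(0).round(1),np.percentile(t,50,axis=0).round(1))
    print("knob rect",cv2.minAreaRect(t[:,:2].astype(np.float32)))
E
```

```text
top 578 [ 0.455 -0.043  0.042] [0.616 0.014 0.193]
phi -6.25
y pct [23.6 41.8 60.4]
x [455.8 607.5]
[(-157, 1), (-154, 1), (-151, 0), (-148, 3), (-145, 2), (-142, 1), (-139, 4), (-136, 4), (-133, 35), (-130, 118), (-127, 123), (-124, 64), (-121, 20), (-118, 3), (-115, 3), (-112, 4), (-109, 5), (-106, 3), (-103, 19), (-100, 55), (-97, 70), (-94, 30), (-91, 8), (-88, 0), (-85, 0), (-82, 0), (-79, 0), (-76, 0), (-73, 0), (-70, 1)]
453 [-128.  -97.  -94.] 43.1; 461 [-99. -96. -94.] 40.9; 469 [-100.  -96.  -91.] 43.0; 477 [-101.  -97.  -94.] 42.6; 485 [-101.  -96.  -94.] 42.8; 493 [-100.  -97.  -93.] 42.4; 501 [-129. -112.  -95.] 42.1; 509 [-130. -128. -123.] 43.0; 517 [-130. -126. -123.] 42.7; 525 [-128. -126. -121.] 42.6; 533 [-129. -127. -124.] 42.7; 541 [-130. -127. -122.] 42.9; 549 [-131. -127. -123.] 42.7; 557 [-129. -127. -123.] 41.1; 565 [-131. -127. -121.] 40.1; 573 [-129. -126. -122.] 40.9; 581 [-130. -127. -123.] 40.3; 589 [-131. -126. -123.] 39.5; 597 [-132. -127. -123.] 40.7; 605 [-146. -132. -124.] 39.5; 613 [-67. -66. -65.] 41.5; 
knob 48 [ 0.6663 -0.0323  0.204 ] [672.9  3
[... 625 characters left out ...]
 -98.  -94.] 38.3; 487 [-136. -100.  -94.] 38.5; 495 [-137.  -99.  -95.] 38.9; 503 [-138. -126. -109.] 42.8; 511 [-140. -127. -124.] 42.2; 519 [-143. -128. -124.] 44.1; 527 [-140. -127. -125.] 43.1; 535 [-145. -128. -125.] 43.3; 543 [-142. -128. -124.] 42.7; 551 [-135. -128. -126.] 43.5; 559 [-140. -128. -124.] 41.3; 567 [-143. -128. -125.] 40.6; 575 [-140. -127. -124.] 41.4; 583 [-139. -128. -123.] 40.0; 591 [-139. -127. -124.] 41.4; 599 [-140. -127. -123.] 41.0; 623 [-82. -82. -82.] 22.7; 
knob 73 [ 0.6658 -0.0375  0.1957] [ 670.7   37.5 -108.7] [705.8  54.2 -80.2] [686.8  42.8 -89.2]
knob rect ((688.47216796875, 45.2633171081543), (35.68050003051758, 15.41675853729248), 6.168170928955078)
```

Run:
```python
from cradle import *
phi=np.radians(-6.5);B=axes(phi)
for n in("top","scene"):
    f=np.load(f"/tmp/{n}0.npz"); im,d,K,P=[f[k] for k in("im","d","K","P")]
    C=cloud(d,K,P); hsv=cv2.cvtColor(im,cv2.COLOR_BGR2HSV).astype(int); b=C@B*1000
    br=(hsv[...,0]>8)&(hsv[...,0]<17)&(hsv[...,1]>95)
    O=(np.linalg.inv(K)@np.array([0,0,1]))*0
    vv,uu=np.mgrid[:420,:560]
    R=np.stack([(uu-K[0,2])/K[0,0],(vv-K[1,2])/K[1,1],np.ones(uu.shape)],-1)@P[:3,:3].T@B
    o=P[:3,3]@B*1000
    def onplane(m,z):
        s=(z-o[2])/R[m][:,2]; return o+R[m]*s[:,None]
    def fit(name,m,z,x0,x1):
        q=onplane(m&(abs(b[...,2]-z)<7)&(b[...,0]>x0)&(b[...,0]<x1)&(abs(b[...,1]-42)<60),z)
        L=[]
        for x in np.arange(x0,x1,4):
            s=q[(q[:,0]>=x)&(q[:,0]<x+4)]
            if len(s)>3: L.append((x+2,s[:,1].min(),s[:,1].max(),s[:,1].mean()))
        L=np.array(L); print(n,name,[ (np.degrees(np.arctan(np.polyfit(L[:,0],L[:,i],1)[0])).round(2),np.polyfit(L[:,0],L[:,i],1)@[L[:,0].mean(),1]) for i in(1,2,3)],"x",L[:,0].mean(), "xr",q[:,0].min().round(1),q[:,0].max().round(1))
    fit("half_start",br,-97,458,502); fit("full+half",br,-127,508,604); fit("full",br,-127,508,554);fit("half",br,-127,558,604)
    al=np.ones_like(br); fit("bed",al,-157,470,600); fit("stop",al,-65,435,465); fit("fence top",al,-65,610,650)
    # histogram of z in bed coords for flat things
    for x0,x1 in((430,456),(470,600),(612,640),(640,720)):
        s=b[(b[...,0]>x0)&(b[...,0]<x1)&(abs(b[...,1]-42)<55)]; h,e=np.histogram(s[:,2],bins=np.arange(-190,-50,3)); i=np.argsort(-h)[:7]; print(x0,sorted([(e[j],h[j]) for j in i]))
    fit("bedfence carriage",al,-146,640,720)
    if n=="top": print("u-res mm",1.4/459*1000)
```

```text
top half_start [(np.float64(4.01), np.float64(26.97069818020462)), (np.float64(-4.18), np.float64(60.50506224017299)), (np.float64(0.57), np.float64(43.836976125964696))] x 480.0 xr 457.4 502.1
top full+half [(np.float64(-2.63), np.float64(27.28400773723083)), (np.float64(-2.25), np.float64(60.88823713449602)), (np.float64(-2.47), np.float64(44.39815549011871))] x 556.0 xr 507.1 604.0
top full [(np.float64(-2.08), np.float64(28.484444246724145)), (np.float64(-1.78), np.float64(61.78527049406601)), (np.float64(-4.46), np.float64(45.23756389184688))] x 532.0 xr 507.1 554.3
top half [(np.float64(-1.6), np.float64(26.306830838802707)), (np.float64(-0.61), np.float64(59.90896506503835)), (np.float64(-1.53), np.float64(43.27044009221027))] x 582.0 xr 558.4 604.0
top bed [(np.float64(-0.86), np.float64(-2.221912006126283)), (np.float64(-1.67), np.float64(89.90722430208774)), (np.float64(-1.08), np.float64(44.06637185738814))] x 536.0 xr 470.0 600.1
top stop [(np.float64(1.6), np.float64(17.56588847454707)), (np.float64(-12.14), np.float64(73.74139122065306)), (np.float64(-4.55), np.float64(
[... 3163 characters left out ...]
8)), (np.int64(-97), np.int64(55))]
612 [(np.int64(-160), np.int64(21)), (np.int64(-157), np.int64(29)), (np.int64(-148), np.int64(20)), (np.int64(-145), np.int64(27)), (np.int64(-70), np.int64(16)), (np.int64(-67), np.int64(39)), (np.int64(-64), np.int64(28))]
640 [(np.int64(-160), np.int64(25)), (np.int64(-157), np.int64(41)), (np.int64(-154), np.int64(33)), (np.int64(-151), np.int64(67)), (np.int64(-148), np.int64(148)), (np.int64(-145), np.int64(126)), (np.int64(-142), np.int64(39))]
scene bedfence carriage [(np.float64(-2.28), np.float64(-1.7133675972062576)), (np.float64(-14.73), np.float64(60.97878684626053)), (np.float64(-10.16), np.float64(27.77335638958408))] x 680.0 xr 640.5 720.2
```

Run:
```python
from cradle import *
f=np.load("/tmp/top0.npz"); im,d,K,P=[f[k] for k in("im","d","K","P")]
phi=np.radians(-8);B=axes(phi);o=P[:3,3]@B*1000
b=cloud(d,K,P)@B*1000
def ray(u,v,z):
    r=np.stack([(u-K[0,2])/K[0,0],(v-K[1,2])/K[1,1],np.ones(len(u))],-1)@P[:3,:3].T@B; return o+r*((z-o[2])/r[:,2])[:,None]
hsv=cv2.cvtColor(im,cv2.COLOR_BGR2HSV).astype(int)
br=(hsv[...,0]>8)&(hsv[...,0]<17)&(hsv[...,1]>95)
print("y centre guess",np.median(b[br&(b[...,0]>460)&(b[...,0]<600)&(b[...,2]>-135)&(b[...,2]<-90)][:,1]))
yc=57
def edges(name,mask,z,x0,x1):
    m=mask&(abs(b[...,1]-yc)<62)&(b[...,0]>x0)&(b[...,0]<x1)
    L=[];Rr=[]
    for v in range(100,300):
        u=np.flatnonzero(m[v])
        if len(u)>4: L.append((u[0]-.5,v));Rr.append((u[-1]+.5,v))
    L=np.array(L[2:-2]);Rr=np.array(Rr[2:-2]); out=[]
    for E in(L,Rr):
        p=ray(E[:,0],E[:,1],z)
        for _ in range(4):
            c=np.polyfit(p[:,0],p[:,1],1); r=p[:,1]-np.polyval(c,p[:,0]); p=p[abs(r)<max(2.5,2*np.median(abs(r)))] 
        out.append((round(np.degrees(np.arctan(c[0])),2),round(np.polyval(c,540),1),len(p),round(r.std(),2)))
    print(name,out,"mid@540",(out[0][1]+out[1][1])/2)
al=np.isfinite(d)
edges("bed outline",(b[...,2]>-166)&(b[...,2]<-40),-157,480,735)
edges("blocks30",br&(abs(b[...,2]+127)<10),-127,508,605)
edges("blocks60",br&(abs(b[...,2]+97)<10),-97,456,505)
sat=(hsv[...,1]<45)&(abs(b[...,2]+157)<8)
edges("grey bed",sat,-157,470,600)
```

```text
y centre guess 58.18904973942693
bed outline [(np.float64(0.86), np.float64(106.0), 64, np.float64(0.89)), (np.float64(0.64), np.float64(10.6), 71, np.float64(0.9))] mid@540 58.3
blocks30 [(np.float64(-0.35), np.float64(77.2), 25, np.float64(1.16)), (np.float64(-1.13), np.float64(40.8), 26, np.float64(1.03))] mid@540 59.0
blocks60 [(np.float64(-0.24), np.float64(75.2), 12, np.float64(1.04)), (np.float64(4.48), np.float64(42.9), 12, np.float64(1.1))] mid@540 59.05
grey bed [(np.float64(0.81), np.float64(106.5), 34, np.float64(0.92)), (np.float64(0.78), np.float64(11.8), 34, np.float64(0.89))] mid@540 59.15
```

```bash
cat > plan.py <<'E'
from cradle import *
B0=axes(np.radians(-8)); PHI=-7.25; B=axes(np.radians(PHI))
b65=axes(np.radians(-6.5))
# y mid from bed outline, at x=540 in the -8 frame; x0/z0 from -6.5 frame
w=B0@np.array([540,57.9,-157]); 
w=w-B[:,0]*((w@b65[:,0])-454.8)
ORG=w/1000
def bed(x,y,z): return ORG+B@np.array([x,y,z])/1000
def now():
    o=sensors.get_obs(); R=np.array(o["eef_rot"]); return np.array(o["tool_pos"]),np.degrees(np.arctan2(R[1,0],R[0,0])),o
def go(p,a,goals):
    """goals: (name,pos,toolx angle) -> prints calls; angle mod 180 nearest"""
    p=np.array(p,float)
    for name,g,ga in goals:
        g=np.array(g,float); da=0 if ga is None else (ga-a+90)%180-90
        while 1:
            c,s=np.cos(np.radians(a)),np.sin(np.radians(a)); R=np.array([[c,s,0],[s,-c,0],[0,0,-1]])
            sh=R.T@(g-p)/.1; n=max(1,int(np.ceil(np.abs(sh).max()-1e-3))); st=np.round(sh/n,3)
            t=round(-da/n/180,4)
            rows=max(np.linalg.norm(st)*100/41.7,abs(t)*180/7.16)
            print(name,st.tolist(),t,"rows",round(rows,1)); p=p+R@st*.1; a-=t*180; da+=t*180
            if n==1: break
    return p,a
E
python3 - <<'E'
from plan import *
print("ORG",ORG.round(4),"knob",bed(232,0,58).round(4),"fence top",bed(174,0,92).round(4),"half_start top",bed(25,0,60).round(4))
p,a,o=now()
go(p,a,[("aboveA",(.5484,.3547,.12),40.5),("downA",(.5484,.3547,.004),40.5)])
f=np.load("/tmp/top0.npz");C=cloud(f["d"],f["K"],f["P"]);b=(C-ORG)@B*1000
m=(abs(b[...,0]-25)<15)&(abs(b[...,1])<12);print("half_start z",np.median(b[m][:,2]))
m=(abs(b[...,0]-125)<15)&(abs(b[...,1])<12);print("half_laid z",np.median(b[m][:,2]))
E
```

```text
ORG [ 0.4815 -0.0102  0.0411] knob [ 0.6683 -0.034   0.1884] fence top [ 0.6021 -0.0256  0.1959] half_start top [ 0.4799 -0.01    0.106 ]
aboveA [-0.825, -0.236, 0.236] -0.0649 rows 2.1
aboveA [-0.76, -0.399, 0.236] -0.0649 rows 2.1
aboveA [-0.996, -0.816, 0.354] -0.0974 rows 3.2
aboveA [-0.351, -0.539, 0.177] -0.0487 rows 1.6
aboveA [-0.266, -0.587, 0.177] -0.0486 rows 1.6
downA [0.0, -0.0, 0.58] -0.0 rows 1.4
downA [0.0, -0.0, 0.58] -0.0 rows 1.4
half_start z 60.70431690774215
half_laid z 31.42077306000742
```

```bash
python3 - <<'E'
s=open('plan.py').read()
i=s.index("        while 1:"); j=s.index("    return p,a")
s=s[:i]+'''        n=max(1,int(np.ceil(np.linalg.norm(g-p)/.12-1e-3)))
        while n:
            c,s_=np.cos(np.radians(a)),np.sin(np.radians(a)); R=np.array([[c,s_,0],[s_,-c,0],[0,0,-1]])
            sh=R.T@(g-p)/.1/n
            if np.abs(sh).max()>1: n+=1; continue
            st=np.round(sh,3); t=round(-da/n/180,4)
            print(name,st.tolist(),t,"rows",round(max(np.linalg.norm(st)*100/41.7,abs(t)*180/7.16),1)); p=p+R@st*.1; a-=t*180; da+=t*180; n-=1
'''+s[j:]
open('plan.py','w').write(s)
E
python3 - <<'E'
from plan import *
p,a,o=now()
go(p,a,[("aboveA",(.5484,.3547,.12),40.5),("downA",(.5484,.3547,.004),40.5)])
E
```

```text
aboveA [-0.825, -0.236, 0.236] -0.0649 rows 2.1
aboveA [-0.76, -0.399, 0.236] -0.0649 rows 2.1
aboveA [-0.664, -0.544, 0.236] -0.0649 rows 2.1
aboveA [-0.54, -0.668, 0.236] -0.0649 rows 2.1
aboveA [-0.393, -0.762, 0.236] -0.0649 rows 2.1
downA [0.0, -0.0, 0.58] -0.0 rows 1.4
downA [0.0, -0.0, 0.58] -0.0 rows 1.4
```

Request:
step_arm(
  targets=[-0.825,-0.236,0.236,-0.065,88,-0.825,-0.236,0.236,-0.065,88,-0.825,-0.236,0.236,-0.065,88],
)

```text
time_s: 0.35
tool_pos: [0.2718, 0.5398, 0.2126]
eef_rot: [[-0.993, 0.115, 0.005], [0.115, 0.993, -0.009], [-0.006, -0.009, -1.0]]
wrist_force: [1.1, -1.3, -0.1]
width: 0.0879
gripper_force: 0.0
```

Request:
step_arm(
  targets=[-0.76,-0.4,0.236,-0.065,88,-0.76,-0.4,0.236,-0.065,88,-0.76,-0.4,0.236,-0.065,88],
)

```text
time_s: 0.6
tool_pos: [0.343, 0.491, 0.1889]
eef_rot: [[-0.996, -0.087, 0.004], [-0.087, 0.996, -0.009], [-0.003, -0.009, -1.0]]
wrist_force: [1.0, -1.6, 0.0]
width: 0.0883
gripper_force: 0.0
```

Request:
step_arm(
  targets=[-0.664,-0.544,0.236,-0.065,88,-0.664,-0.544,0.236,-0.065,88,-0.664,-0.544,0.236,-0.065,88],
)

```text
time_s: 0.85
tool_pos: [0.414, 0.4427, 0.1652]
eef_rot: [[-0.958, -0.286, 0.003], [-0.286, 0.958, -0.009], [-0.0, -0.009, -1.0]]
wrist_force: [0.6, -2.2, -0.7]
width: 0.0881
gripper_force: 0.0
```

Request:
step_arm(
  targets=[-0.54,-0.668,0.236,-0.065,88,-0.54,-0.668,0.236,-0.065,88,-0.54,-0.668,0.236,-0.065,88],
)

```text
time_s: 1.1
tool_pos: [0.4849, 0.3943, 0.1415]
eef_rot: [[-0.88, -0.474, 0.003], [-0.474, 0.88, -0.009], [0.002, -0.009, -1.0]]
wrist_force: [1.3, -1.8, 0.6]
width: 0.0876
gripper_force: 0.0
```

Request:
step_arm(
  targets=[-0.393,-0.762,0.236,-0.065,88,-0.393,-0.762,0.236,-0.065,88,-0.393,-0.762,0.236,-0.065,88,-0.393,-0.762,0.236,-0.065,88,-0.393,-0.762,0.236,-0.065,88],
)

```text
time_s: 1.52
tool_pos: [0.548, 0.3553, 0.1202]
eef_rot: [[-0.761, -0.648, -0.002], [-0.648, 0.761, -0.0], [0.001, 0.001, -1.0]]
wrist_force: [-0.5, 0.2, 0.6]
width: 0.0879
gripper_force: 0.0
```

Run:
```python
from plan import *
p,a,o=now();print(p.round(4),a,np.round(o["joint_pos"],2),o["time_s"],np.round(o["wrist_force"],2))
go(p,a,[("downA",(.5484,.3547,.004),40.5)])
```

```text
[0.548  0.3553 0.1202] -139.59594825896517 [-0.39  0.91 -0.49  1.56  0.54  0.81  1.18] 1.5167 [-0.46  0.2   0.59]
downA [0.001, -0.004, 0.581] -0.0003 rows 1.4
downA [0.0, -0.003, 0.581] -0.0002 rows 1.4
```

Request:
step_arm(
  targets=[0.12,-0.005,0.6,0,88,0.12,-0.005,0.9,0,88,0.12,-0.005,0.9,0,88,0.12,-0.005,0.9,0,88],
)

```text
time_s: 1.85
tool_pos: [0.5364, 0.3475, 0.0287]
eef_rot: [[-0.758, -0.652, -0.005], [-0.652, 0.758, -0.003], [0.006, 0.001, -1.0]]
wrist_force: [-0.0, 0.3, 0.3]
width: 0.0877
gripper_force: 0.0
```

Request:
step_arm(
  targets=[0,0,0.255,0,88,0,0,0.255,0,88,0,0,0.255,0,30,0,0,0.255,0,30,0,0,0.255,0,30,0,0,0.255,0,30,0,0,0.255,0,30,0,0,0.255,0,30],
)

```text
time_s: 2.52
tool_pos: [0.5402, 0.3474, 0.0059]
eef_rot: [[-0.76, -0.65, 0.001], [-0.65, 0.76, 0.001], [-0.001, -0.0, -1.0]]
wrist_force: [0.7, 0.6, -0.0]
width: 0.0501
gripper_force: 0.0
```

Request:
step_arm(
  targets=[0,0,0,0,30,0,0,0,0,30,0,0,0,0,30,0,0,0,0,30],
)

```text
time_s: 2.85
tool_pos: [0.5399, 0.3473, 0.0054]
eef_rot: [[-0.76, -0.65, 0.0], [-0.65, 0.76, 0.0], [-0.0, -0.0, -1.0]]
wrist_force: [-1.0, -0.3, 2.5]
width: 0.0396
gripper_force: 30.0
```

Request:
step_arm(
  targets=[0,0,-0.4,0,30,0,0,-0.8,0,30,0,0,-1,0,30,0,0,-1,0,30],
)

```text
time_s: 3.18
tool_pos: [0.5421, 0.3497, 0.1101]
eef_rot: [[-0.76, -0.65, 0.006], [-0.65, 0.76, 0.006], [-0.009, 0.0, -1.0]]
wrist_force: [-0.1, -0.0, -1.0]
width: 0.0399
gripper_force: 30.0
```

Run:
```python
from plan import *
p,a,o=now();print(p.round(4),a,np.round(o["joint_pos"],2),o["time_s"],np.round(o["wrist_force"],2),o["width"])
T=bed(93,0,54.5)-[0,0,.019]; print("T",T)
q,b=go(p,a,[("over",T+[0,0,.10],PHI)])
```

```text
[0.5421 0.3497 0.1101] -139.4448584699727 [-0.39  0.91 -0.48  1.6   0.56  0.76  1.16] 3.1833 [-0.07 -0.02 -0.99] 0.039898572510793366
T [ 0.54379    -0.01816912  0.1096797 ]
over [0.595, -0.702, -0.249] 0.0664 rows 2.3
over [0.436, -0.809, -0.249] 0.0664 rows 2.3
over [0.26, -0.882, -0.249] 0.0664 rows 2.3
over [0.071, -0.917, -0.249] 0.0664 rows 2.3
```

Request:
step_arm(
  targets=[0.595,-0.7,-0.5,0.066,30,0.595,-0.7,-0.5,0.066,30,0.595,-0.7,-0.5,0.066,30],
)

```text
time_s: 3.43
tool_pos: [0.5404, 0.25, 0.1553]
eef_rot: [[-0.88, -0.474, -0.0], [-0.474, 0.88, -0.005], [0.003, -0.004, -1.0]]
wrist_force: [1.6, -0.6, -1.7]
width: 0.0393
gripper_force: 30.0
```

Request:
step_arm(
  targets=[0.436,-0.81,-0.5,0.066,30,0.436,-0.81,-0.5,0.066,30,0.436,-0.81,-0.5,0.066,30],
)

```text
time_s: 3.68
tool_pos: [0.541, 0.1577, 0.2056]
eef_rot: [[-0.96, -0.281, -0.0], [-0.281, 0.96, -0.004], [0.002, -0.004, -1.0]]
wrist_force: [0.1, -0.6, -2.2]
width: 0.0397
gripper_force: 30.0
```

Request:
step_arm(
  targets=[0.26,-0.88,0,0.066,30,0.26,-0.88,0,0.066,30,0.26,-0.88,0,0.066,30],
)

```text
time_s: 3.93
tool_pos: [0.5404, 0.0617, 0.2038]
eef_rot: [[-0.997, -0.073, -0.004], [-0.073, 0.997, -0.008], [0.004, -0.008, -1.0]]
wrist_force: [-0.9, -1.6, -1.1]
width: 0.0394
gripper_force: 30.0
```

Request:
step_arm(
  targets=[0.07,-0.917,0,0.066,30,0.07,-0.917,0,0.066,30,0.07,-0.917,0,0.066,30,0.07,-0.917,0,0.066,30,0.07,-0.917,0,0.066,30,0.07,-0.917,0,0.066,30],
)

```text
time_s: 4.43
tool_pos: [0.5421, -0.0181, 0.2048]
eef_rot: [[-0.993, 0.118, -0.001], [0.118, 0.993, 0.002], [0.001, 0.002, -1.0]]
wrist_force: [0.3, -0.4, -0.6]
width: 0.0396
gripper_force: 30.0
```

Run:
```python
from plan import *
for n in("scene","top"):
    im,d,K,Pm=grab(n); np.savez(f"/tmp/{n}1.npz",im=im,d=d,K=K,P=Pm)
    if n=="scene": cv2.imwrite("pics/s1.png",cv2.resize(im[130:270,210:370],None,fx=4,fy=4,interpolation=cv2.INTER_CUBIC))
p,a,o=now();print(p.round(4),a,np.round(o["joint_pos"],2),o["time_s"],np.round(o["wrist_force"],2),o["width"])
T=bed(93,0,54.5)-[0,0,.019]
go(p,a,[("over",T+[0,0,.05],PHI),("T",T,PHI)])
```

```text
[ 0.5422 -0.0179  0.205 ] 173.2813035538417 [ 0.17  0.64 -0.37  1.85  0.33  0.71  1.07] 4.5333 [ 0.48 -0.07 -1.14] 0.0399649708018939
over [-0.016, -0.001, 0.453] 0.003 rows 1.1
T [0.0, 0.0, 0.5] -0.0 rows 1.2
```

View pics/s1.png

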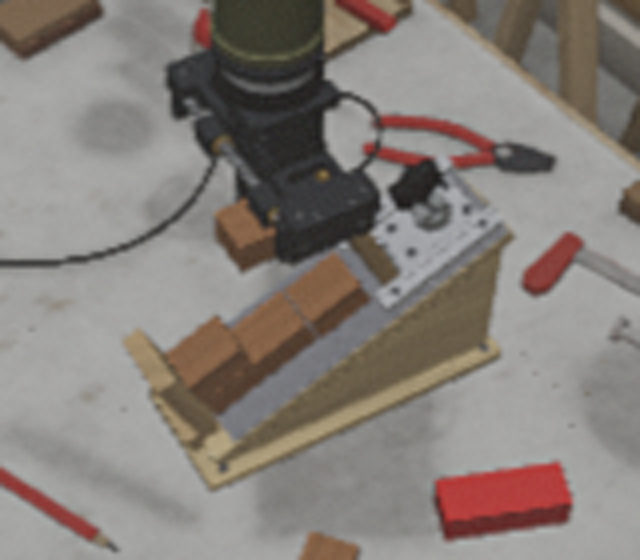

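Run:
```python
from plan import *
p=np.array([.5422,-.0179,.205])
for n in("scene","top"):
    f=np.load(f"/tmp/{n}1.npz"); im,d,K,P=[f[k] for k in("im","d","K","P")]
    hsv=cv2.cvtColor(im,cv2.COLOR_BGR2HSV); C=cloud(d,K,P); br=(hsv[...,0]>8)&(hsv[...,0]<17)&(hsv[...,1]>95)
    h=np.array([np.cos(np.radians(PHI)),np.sin(np.radians(PHI)),0]); l=np.array([-h[1],h[0],0])
    r=(C-ORG)*1000
    m=br&(abs(r@l)<40)&((C-p)@h*1000>-60)&((C-p)@h*1000<40)&(C[...,2]>.20)
    q=C[m]; print(n,len(q))
    if len(q)>20:
        z=np.percentile(q[:,2],80); t=q[q[:,2]>z-.006]; y=(t-ORG)@l*1000; x=(t-p)@h*1000
        print(" held top z",z,"y",np.percentile(y,[0,3,50,97,100]).round(1),"x",np.percentile(x,[0,3,97]).round(1),len(t),"tool y",(p-ORG)@l*1000)
    b=(C-ORG)@B*1000
    m=br&(abs(b[...,2]-60)<5)&(b[...,0]>3)&(b[...,0]<48)&(abs(b[...,1])<40); y=b[m][:,1]; print(" half_start y",np.percentile(y,[0,3,50,97,100]).round(1),len(y))
```

```text
scene 147
 held top z 0.2300391828513055 y [-35.8 -25.4  -5.9  15.9  18.3] x [-38.9 -37.5 -10.7] 101 tool y 0.06631166241804262
 half_start y [-23.5 -21.2  -2.9  15.2  17.6] 147
top 113
 held top z 0.23092478987299994 y [-19.7 -17.5   0.   16.9  18.2] x [-38.5 -37.7 -16.6] 93 tool y 0.06631166241804262
 half_start y [-19.6 -17.7  -0.2  17.1  18.6] 142
```

Request:
step_arm(
  targets=[-0.02,0,0.3,0.003,30,-0.02,0,0.6,0.003,30,-0.02,0,0.64,0.003,30,-0.02,0,0.68,0.003,30,-0.02,0,0.72,0.003,30,-0.02,0,0.76,0.003,30],
)

```text
time_s: 5.03
tool_pos: [0.5452, -0.02, 0.13]
eef_rot: [[-0.992, 0.129, 0.002], [0.129, 0.992, 0.0], [-0.002, 0.001, -1.0]]
wrist_force: [1.0, 0.1, -1.1]
width: 0.0401
gripper_force: 30.0
```

Request:
step_arm(
  targets=[0,0,0.03,0,30,0,0,0.06,0,30,0,0,0.09,0,30,0,0,0.12,0,30,0,0,0.14,0,30,0,0,0.14,0,30],
)

```text
time_s: 5.53
tool_pos: [0.549, -0.0205, 0.1186]
eef_rot: [[-0.991, 0.131, 0.011], [0.131, 0.991, 0.0], [-0.01, 0.002, -1.0]]
wrist_force: [2.1, -0.4, 13.6]
width: 0.0398
gripper_force: 30.0
```

Run:
```python
from plan import *
p,a,o=now();print(p.round(4),a,o["time_s"],np.round(o["wrist_force"],2),np.round(o["wrist_torque"],2),o["width"])
T=bed(93,0,54.5)-[0,0,.019]
go(p,a,[("T",T,PHI)])
```

```text
[ 0.549  -0.0205  0.1186] 172.47603812174592 5.5333 [ 2.09 -0.37 13.58] [-0.05 -0.1  -0.06] 0.03977777078512479
T [0.054, 0.017, 0.089] -0.0015 rows 0.3
```

Request:
step_arm(
  targets=[0.02,0,0.03,0,30,0.04,0,0.06,0,30,0.04,0,0.09,0,30,0.04,0,0.1,0,30],
)

```text
time_s: 5.87
tool_pos: [0.5436, -0.0197, 0.1076]
eef_rot: [[-0.991, 0.13, 0.008], [0.13, 0.991, 0.001], [-0.007, 0.002, -1.0]]
wrist_force: [1.5, -0.3, 12.5]
width: 0.0399
gripper_force: 30.0
```

Run:
```python
from plan import *
f,d,K,Pm=grab("scene"); cv2.imwrite("pics/s2.png",cv2.resize(f[130:270,210:370],None,fx=4,fy=4,interpolation=cv2.INTER_CUBIC))
p,a,o=now();print(p.round(4),a,o["time_s"],np.round(o["wrist_force"],2),np.round(o["wrist_torque"],2),o["width"])
T=bed(93,0,54.5)-[0,0,.019]
go(p,a,[("T",T,PHI)])
```

```text
[ 0.5435 -0.0197  0.1075] 172.50660140256971 5.9167 [ 1.88 -0.25 11.46] [ 0.05  0.   -0.02] 0.03978971178584243
T [-0.001, 0.015, -0.022] -0.0014 rows 0.1
```

View pics/s2.png

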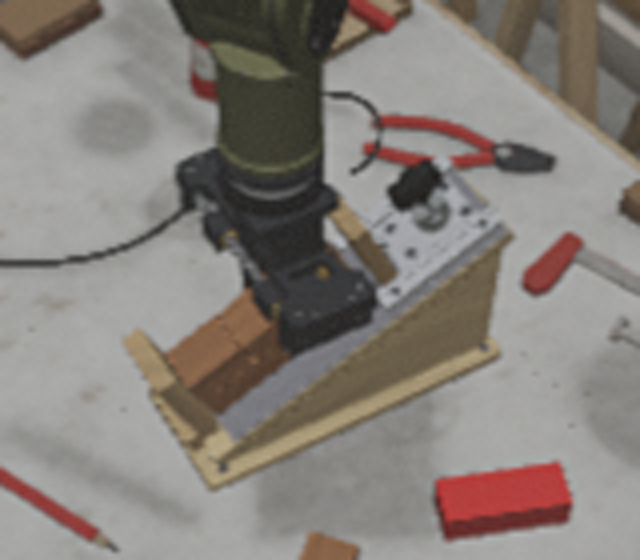

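Request:
step_arm(
  targets=[0,0.02,-0.04,0,30,0,0.02,-0.04,0,30,0,0.02,-0.04,0,52,0,0.02,-0.04,0,52,0,0.02,0,0,52,0,0.02,0.05,0,52,0,0.02,0.08,0,52,0,0.02,0.08,0,52],
)

```text
time_s: 6.58
tool_pos: [0.5399, -0.0181, 0.0961]
eef_rot: [[-0.991, 0.13, -0.002], [0.13, 0.992, -0.0], [0.002, -0.0, -1.0]]
wrist_force: [-0.5, -0.0, 0.5]
width: 0.0522
gripper_force: 0.0
```

Run:
```python
from plan import *
p,a,o=now();print(p.round(4),a,o["time_s"],np.round(o["wrist_force"],2),np.round(o["wrist_torque"],2),o["width"])
T=bed(93,0,54.5)-[0,0,.019]
go(p,a,[("T",[T[0],T[1],p[2]],PHI)])
```

```text
[ 0.5399 -0.0181  0.0961] 172.52431790893272 6.5833 [-0.51 -0.01  0.48] [ 0.05  0.01 -0.04] 0.05220397638887777
T [-0.039, 0.005, 0.0] -0.0013 rows 0.1
```

Request:
step_arm(
  targets=[0,0.005,0,-0.001,30,0,0.005,0,-0.001,30,0,0.005,0,-0.001,30,0,0.005,0,-0.001,30,0,0.005,0,-0.001,64,0,0.005,0,-0.001,64,0,0.005,0,-0.001,64,0,0.005,0,-0.001,64],
)

```text
time_s: 7.25
tool_pos: [0.5408, -0.0176, 0.0973]
eef_rot: [[-0.992, 0.127, 0.0], [0.127, 0.992, 0.0], [-0.0, 0.0, -1.0]]
wrist_force: [0.6, 0.9, 0.3]
width: 0.0633
gripper_force: 0.0
```

Request:
step_arm(
  targets=[0,0,-0.4,0,64,0,0,-0.8,0,64,0,0,-0.9,0,88,0,0,-0.9,0,88],
)

```text
time_s: 7.58
tool_pos: [0.5428, -0.0174, 0.1902]
eef_rot: [[-0.992, 0.128, 0.007], [0.128, 0.992, 0.0], [-0.007, 0.001, -1.0]]
wrist_force: [-0.4, 0.1, -1.1]
width: 0.0755
gripper_force: 0.0
```

Run:
```python
from plan import *
p,a,o=now();print(p.round(4),a,o["time_s"],np.round(o["wrist_force"],2),o["width"],np.round(o["joint_pos"],2))
h=-np.array([np.cos(np.radians(33)),np.sin(np.radians(33)),0])*.008
q,b=go(p,a,[("B",np.array([.4468,-.1927,.10])+h,33)])
print(h)
```

```text
[ 0.5428 -0.0174  0.1902] 172.67323494126796 7.5833 [-0.38  0.14 -1.09] 0.07549197990150361 [ 0.16  0.66 -0.35  1.87  0.35  0.67  1.04]
B [0.395, -0.956, 0.451] -0.112 rows 2.8
B [0.701, -0.762, 0.451] -0.112 rows 2.8
[-0.00670936 -0.00435711 -0.        ]
```

Request:
step_arm(
  targets=[0.4,-0.96,0.2,-0.112,88,0.4,-0.96,0.2,-0.112,88,0.4,-0.96,0.2,-0.112,88],
)

```text
time_s: 7.83
tool_pos: [0.4844, -0.1116, 0.165]
eef_rot: [[-0.974, -0.226, -0.006], [-0.226, 0.974, -0.003], [0.007, -0.001, -1.0]]
wrist_force: [-1.5, -0.6, -1.0]
width: 0.0879
gripper_force: 0.0
```

Request:
step_arm(
  targets=[0.7,-0.76,0.3,-0.112,88,0.7,-0.76,0.7,-0.112,88,0.7,-0.76,0.7,-0.112,88,0.7,-0.76,0.7,-0.112,88,0.7,-0.76,0.7,-0.112,88,0.7,-0.76,0.7,-0.112,88],
)

```text
time_s: 8.33
tool_pos: [0.4374, -0.1964, 0.0965]
eef_rot: [[-0.839, -0.544, -0.001], [-0.544, 0.839, 0.002], [-0.0, 0.002, -1.0]]
wrist_force: [-0.2, 0.7, -0.2]
width: 0.0878
gripper_force: 0.0
```

Run:
```python
from plan import *
p,a,o=now();print(p.round(4),a,o["time_s"],np.round(o["wrist_force"],2),o["width"],np.round(o["joint_pos"],2))
h=-np.array([np.cos(np.radians(33)),np.sin(np.radians(33)),0])*.008
q,b=go(p,a,[("B",np.array([.4468,-.1927,.0045])+h,33)])
f,d,K,Pm=grab("top"); C=cloud(d,K,Pm); b=(C-ORG)@B*1000
hs=cv2.cvtColor(f,cv2.COLOR_BGR2HSV); br=(hs[...,0]>8)&(hs[...,0]<17)&(hs[...,1]>95)
m=br&(abs(b[...,2]-60)<8)&(b[...,0]>-5)&(b[...,0]<164)&(abs(b[...,1])<40)
for x in range(-5,165,10):
    s=b[m&(b[...,0]>=x)&(b[...,0]<x+10)]
    if len(s): print(x,np.percentile(s[:,1],[3,97]).round(1),np.median(s[:,2]).round(1),len(s))
```

```text
[ 0.4374 -0.1964  0.0965] -147.01413287984917 8.3333 [-0.15  0.73 -0.18] 0.08783672438690987 [ 0.58  0.78 -0.41  2.11  0.78  0.41  1.69]
B [-0.019, -0.02, 0.92] -0.0001 rows 2.2
-5 [-20.2  18. ] 60.2 24
5 [-19.1  16.4] 60.9 36
15 [-17.8  17.3] 61.3 36
25 [-17.1  18.4] 60.8 34
35 [-15.8  16.3] 61.0 35
45 [-17.3  15.4] 59.9 35
55 [-16.1  18.9] 60.4 34
65 [-15.4  16.9] 61.2 33
75 [-16.7  18.5] 59.7 38
85 [-15.5  16.2] 61.1 33
95 [-16.9  17.4] 60.6 33
105 [-16.4  18.5] 60.8 41
115 [-17.6  17.1] 60.8 35
125 [-16.1  18.3] 61.8 38
135 [-17.6  16.3] 61.7 37
145 [-17.1  17.4] 58.5 21
```

Request:
step_arm(
  targets=[-0.02,-0.02,0.4,0,88,-0.02,-0.02,0.8,0,88,-0.02,-0.02,0.92,0,88,-0.02,-0.02,0.92,0,30,-0.02,-0.02,0.92,0,30,-0.02,-0.02,0.92,0,30,-0.02,-0.02,0.92,0,30,-0.02,-0.02,0.92,0,30,-0.02,-0.02,0.92,0,30,-0.02,-0.02,0.92,0,30,-0.02,-0.02,0.92,0,30,-0.02,-0.02,0.92,0,30],
)

```text
time_s: 9.38
tool_pos: [0.4404, -0.1982, 0.0057]
eef_rot: [[-0.839, -0.545, 0.001], [-0.545, 0.839, -0.0], [-0.001, -0.001, -1.0]]
wrist_force: [0.2, -0.8, 6.8]
width: 0.0398
gripper_force: 30.0
```

Request:
step_arm(
  targets=[0,0,0,0,30,0,0,0,0,30,0,0,-0.4,0,30,0,0,-0.8,0,30,0,0,-1,0,30,0,0,-1,0,30],
)

```text
time_s: 9.88
tool_pos: [0.442, -0.1987, 0.1086]
eef_rot: [[-0.839, -0.544, 0.006], [-0.544, 0.839, -0.001], [-0.005, -0.004, -1.0]]
wrist_force: [-0.8, 0.3, -0.9]
width: 0.0399
gripper_force: 30.0
```

Run:
```python
from plan import *
p,a,o=now();print(p.round(4),a,o["time_s"],np.round(o["wrist_force"],2),o["width"],np.round(o["joint_pos"],2))
T=bed(55-8,0,75+9)-[0,0,.019]; print("T",T)
q,b=go(p,a,[("over",T+[0,0,.07],PHI)])
```

```text
[ 0.442  -0.1987  0.1086] -147.0521574380058 9.8833 [-0.77  0.34 -0.87] 0.03990001328955207 [ 0.61  0.77 -0.46  2.09  0.78  0.45  1.68]
T [ 0.49020009 -0.01135162  0.1179194 ]
over [-0.712, 0.655, -0.397] 0.1117 rows 2.8
over [-0.443, 0.86, -0.396] 0.1116 rows 2.8
```

Request:
step_arm(
  targets=[-0.2,0.2,-0.4,0.05,30,-0.5,0.5,-0.8,0.112,30,-0.71,0.655,-0.8,0.112,30,-0.71,0.655,-0.8,0.112,30],
)

```text
time_s: 10.22
tool_pos: [0.4684, -0.0966, 0.1878]
eef_rot: [[-0.974, -0.228, 0.009], [-0.228, 0.974, 0.005], [-0.01, 0.002, -1.0]]
wrist_force: [0.9, 0.5, 0.4]
width: 0.0395
gripper_force: 30.0
```

Request:
step_arm(
  targets=[-0.44,0.86,0,0.112,30,-0.44,0.86,0,0.112,30,-0.44,0.86,0,0.112,30,-0.44,0.86,0,0.112,30,-0.44,0.86,0,0.112,30,-0.44,0.86,0,0.112,30],
)

```text
time_s: 10.72
tool_pos: [0.4868, -0.0124, 0.1843]
eef_rot: [[-0.992, 0.126, -0.002], [0.126, 0.992, -0.002], [0.002, -0.002, -1.0]]
wrist_force: [-0.2, 0.3, 0.0]
width: 0.04
gripper_force: 30.0
```

Run:
```python
from plan import *
p,a,o=now();print(p.round(4),a,o["time_s"],np.round(o["wrist_force"],2),o["width"],np.round(o["joint_pos"],2))
T=bed(55-8,0,75+9)-[0,0,.019]
q,b=go(p,a,[("over",T+[0,0,.032],PHI),("T",T,PHI)])
```

```text
[ 0.4868 -0.0124  0.1843] 172.73501837769635 10.7167 [-0.22  0.29  0.  ] 0.039992878741605405 [ 0.16  0.62 -0.37  2.02  0.4   0.57  0.96]
over [-0.033, 0.015, 0.343] -0.0001 rows 0.8
T [0.0, 0.0, 0.32] 0.0 rows 0.8
```

Request:
step_arm(
  targets=[-0.03,0.015,0.3,0,30,-0.03,0.015,0.36,0,30,-0.03,0.015,0.4,0,30,-0.03,0.015,0.44,0,30,-0.03,0.015,0.48,0,30,-0.03,0.015,0.52,0,30,-0.03,0.015,0.56,0,30,-0.03,0.015,0.6,0,30],
)

```text
time_s: 11.38
tool_pos: [0.4887, -0.0111, 0.1255]
eef_rot: [[-0.992, 0.128, -0.004], [0.128, 0.992, -0.002], [0.003, -0.002, -1.0]]
wrist_force: [-4.4, -1.9, 4.7]
width: 0.0397
gripper_force: 30.0
```

Request:
step_arm(
  targets=[0,0,0.03,0,30,0.02,0,0.06,0,30,0.02,0,0.08,0,30,0.02,0,0.08,0,30],
)

```text
time_s: 11.72
tool_pos: [0.4895, -0.0099, 0.1174]
eef_rot: [[-0.992, 0.128, 0.001], [0.128, 0.992, -0.0], [-0.001, -0.0, -1.0]]
wrist_force: [-1.9, -2.2, 4.5]
width: 0.0398
gripper_force: 30.0
```

Run:
```python
from plan import *
p,a,o=now();print(p.round(4),a,o["time_s"],np.round(o["wrist_force"],2),o["width"],"bed grasp",((p+[0,0,.019]-ORG)@B*1000).round(1))
T=bed(55-8,0,75+9)-[0,0,.019]
q,b=go(p,a,[("T",T,PHI)])
```

```text
[ 0.4895 -0.0099  0.1174] 172.65028061882018 11.7167 [-1.94 -2.21  4.5 ] 0.03980583012765197 bed grasp [46.   1.3 83.9]
T [-0.008, -0.013, -0.005] -0.0006 rows 0.0
```

Request:
step_arm(
  targets=[0,-0.013,0.03,0,30,0.02,-0.013,0.05,0,30,0.04,-0.013,0.06,0,30,0.06,-0.013,0.065,0,30,0.06,-0.013,0.065,0,30],
)

```text
time_s: 12.13
tool_pos: [0.4898, -0.0099, 0.1149]
eef_rot: [[-0.992, 0.128, 0.016], [0.128, 0.992, 0.0], [-0.015, 0.002, -1.0]]
wrist_force: [0.7, -4.6, 35.5]
width: 0.0395
gripper_force: 30.7
```

Run:
```python
from plan import *
for n in("scene","top"):
    f,d,K,Pm=grab(n); b=(cloud(d,K,Pm)-ORG)@B*1000
    hs=cv2.cvtColor(f,cv2.COLOR_BGR2HSV); br=(hs[...,0]>8)&(hs[...,0]<17)&(hs[...,1]>95)
    m=br&(b[...,2]>40)&(b[...,2]<110)&(b[...,0]>-10)&(b[...,0]<164)&(abs(b[...,1])<16)
    for x in range(-10,160,10):
        s=b[m&(b[...,0]>=x)&(b[...,0]<x+10)]
        if len(s)>3: print(n,x,np.median(s[:,2]).round(1),len(s),end="; ")
p,a,o=now();print(p.round(4),a,o["time_s"],np.round(o["wrist_force"],2),o["width"],"bed grasp",((p+[0,0,.019]-ORG)@B*1000).round(1))
```

```text
scene 0 91.5 24; scene 10 91.4 32; scene 20 91.5 25; scene 100 62.2 11; scene 110 61.9 29; scene 120 62.2 23; scene 130 61.0 30; scene 140 60.3 24; [ 0.4898 -0.01    0.1149] 172.67164736018984 12.2333 [ 2.24 -3.14 35.86] 0.03998427551704493 bed grasp [45.3  1.3 81.5]
```

Request:
step_arm(
  targets=[0,0,-0.05,0,30,0,-0.01,-0.05,0,30,0.02,-0.015,-0.045,0,30,0.03,-0.015,-0.04,0,30,0.03,-0.015,-0.04,0,30],
)

```text
time_s: 12.65
tool_pos: [0.4888, -0.0092, 0.1171]
eef_rot: [[-0.992, 0.126, 0.018], [0.126, 0.992, 0.004], [-0.018, 0.006, -1.0]]
wrist_force: [10.2, -1.4, 10.8]
width: 0.0396
gripper_force: 30.0
```

Run:
```python
from plan import *
p,a,o=now();print(p.round(4),a,o["time_s"],np.round(o["wrist_force"],2),o["width"],"bed grasp",((p+[0,0,.019]-ORG)@B*1000).round(1))
```

```text
[ 0.4888 -0.0092  0.1171] 172.7643990409714 12.65 [10.25 -1.41 10.82] 0.03964989612956199 bed grasp [45.2  2.  83.9]
```

Request:
step_arm(
  targets=[-0.03,0,0,0,30,-0.03,0,0,0,54,-0.03,0,0,0,54,-0.03,0,0,0,54,-0.03,0,0,0,54,-0.03,0,0,0,54],
)

```text
time_s: 13.15
tool_pos: [0.4819, -0.0113, 0.1143]
eef_rot: [[-0.992, 0.127, -0.001], [0.127, 0.992, 0.0], [0.001, -0.0, -1.0]]
wrist_force: [-0.6, 1.2, 0.3]
width: 0.0539
gripper_force: 0.0
```

Run:
```python
from plan import *
f,d,K,Pm=grab("top"); b=(cloud(d,K,Pm)-ORG)@B*1000
hs=cv2.cvtColor(f,cv2.COLOR_BGR2HSV); br=(hs[...,0]>8)&(hs[...,0]<17)&(hs[...,1]>95)
p,a,o=now();print(p.round(4),a,o["time_s"],np.round(o["wrist_force"],2),o["width"],"bed grasp",((p+[0,0,.019]-ORG)@B*1000).round(1))
f,d,K,Pm=grab("scene"); cv2.imwrite("pics/s3.png",cv2.resize(f[130:270,210:370],None,fx=4,fy=4,interpolation=cv2.INTER_CUBIC))
```

```text
[ 0.4821 -0.0113  0.1144] 172.71670748566754 13.2 [ 0.56  0.   -0.24] 0.05397516488233016 bed grasp [38.2 -1.  84.1]
```

View pics/s3.png

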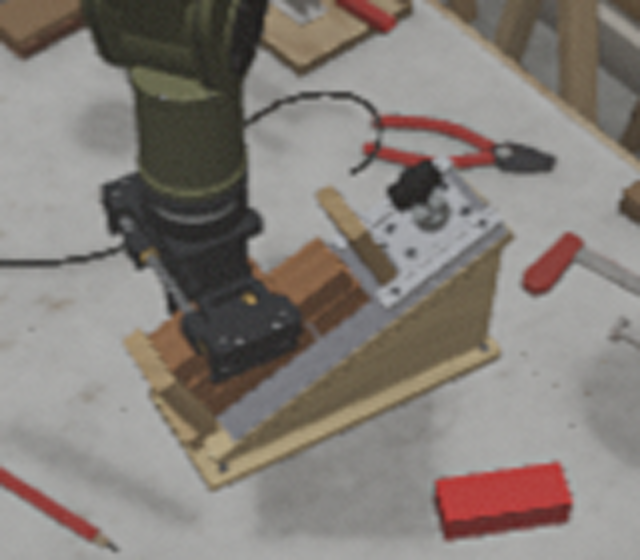

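Request:
step_arm(
  targets=[-0.05,0.01,0.04,0,54,-0.05,0.01,0.06,0,54,-0.05,0.01,0.06,0,54,-0.05,0.01,0.06,0,30,-0.05,0.01,0.06,0,30,-0.05,0.01,0.06,0,30,-0.05,0.01,0.06,0,30,-0.05,0.01,0.06,0,30],
)

```text
time_s: 13.92
tool_pos: [0.4877, -0.011, 0.1087]
eef_rot: [[-0.992, 0.127, -0.0], [0.127, 0.992, 0.0], [0.0, 0.0, -1.0]]
wrist_force: [0.3, 0.5, -0.6]
width: 0.0395
gripper_force: 30.0
```

Request:
step_arm(
  targets=[0,0,0,0,64,0,0,0,0,64,0,0,0,0,64,0,0,0,0,64,0,0,-0.4,0,64,0,0,-0.8,0,64,0,0,-1,0,88,0,0,-1,0,88],
)

```text
time_s: 14.58
tool_pos: [0.4904, -0.0106, 0.2127]
eef_rot: [[-0.992, 0.128, 0.008], [0.128, 0.992, 0.001], [-0.008, 0.002, -1.0]]
wrist_force: [0.5, 0.3, 0.4]
width: 0.0751
gripper_force: 0.0
```

Run:
```python
from plan import *
p,a,o=now();print(p.round(4),a,o["time_s"],np.round(o["wrist_force"],2),o["width"],"bed grasp",((p+[0,0,.019]-ORG)@B*1000).round(1))
go(p,a,[("H",np.array([.4856,-.4060,.10]),-57.5)])
```

```text
[ 0.4904 -0.0106  0.2127] 172.67012492728458 14.5833 [0.49 0.34 0.36] 0.07505699257949655 bed grasp [ 85.6   0.7 170.5]
H [-0.114, -0.982, 0.282] 0.0697 rows 2.5
H [-0.325, -0.933, 0.282] 0.0697 rows 2.5
H [-0.52, -0.841, 0.281] 0.0697 rows 2.5
H [-0.69, -0.708, 0.282] 0.0696 rows 2.5
```

Request:
step_arm(
  targets=[-0.11,-0.98,0.1,0.07,88,-0.11,-0.98,0.1,0.07,88,-0.11,-0.98,0.1,0.07,88],
)

```text
time_s: 14.83
tool_pos: [0.4846, -0.1158, 0.1976]
eef_rot: [[-0.937, 0.35, -0.003], [0.35, 0.937, -0.004], [0.001, -0.005, -1.0]]
wrist_force: [-1.4, -0.8, 0.5]
width: 0.088
gripper_force: 0.0
```

Run:
```python
from plan import *
for n in("top","scene"):
    f=np.load(f"/tmp/{n}0.npz"); C=cloud(f["d"],f["K"],f["P"])
    m=(C[...,2]>.06)&(C[...,2]<.23)&(C[...,1]<-.3)&(C[...,1]>-.55)&(C[...,0]>.45)&(C[...,0]<.8); q=C[m]; print(n,len(q),q.min(0).round(3),q.max(0).round(3))
f,d,K,Pm=grab("top"); b=(cloud(d,K,Pm)-ORG)@B*1000
hs=cv2.cvtColor(f,cv2.COLOR_BGR2HSV); br=(hs[...,0]>8)&(hs[...,0]<17)&(hs[...,1]>95)
for z in(90,60):
  m=br&(abs(b[...,2]-z)<8)&(b[...,0]>-5)&(b[...,0]<164)&(abs(b[...,1])<40)
  for x in range(-5,165,10):
    s=b[m&(b[...,0]>=x)&(b[...,0]<x+10)]
    if len(s)>5: print(z,x,np.percentile(s[:,1],[3,97]).round(1),np.median(s[:,2]).round(1),len(s))
  s=b[m]; print("x",s[:,0].min(),s[:,0].max())
p,a,o=now();print(p.round(4),a,o["time_s"])
go(p,a,[("H",np.array([.4856,-.4060,.10]),-57.5)])
```

```text
top 392 [ 0.63  -0.411  0.06 ] [ 0.695 -0.351  0.212]
scene 695 [ 0.63  -0.413  0.06 ] [ 0.686 -0.348  0.208]
90 -5 [-16.4  16.5] 89.2 20
90 5 [-19.6  17.5] 90.9 41
90 15 [-18.6  18.8] 90.5 37
90 25 [-15.3  16.7] 91.5 34
90 35 [-16.7  18. ] 91.2 38
90 45 [-15.5  16.5] 91.5 36
90 55 [-16.9  16.8] 90.6 37
90 65 [-12.7  18.4] 91.9 34
90 75 [-4.8 17.1] 90.7 23
90 85 [-5.  16.7] 91.5 21
90 95 [-5.8 14.7] 90.2 14
x -1.4670414652211605 163.95754236781477
60 95 [-8.8 17.7] 61.5 23
60 105 [-10.1  18.7] 61.0 31
60 115 [-14.   17.1] 60.4 34
60 125 [-16.3  18.3] 60.7 34
60 135 [-18.2  16.4] 61.1 36
60 145 [-14.   17.4] 59.6 19
x -1.6167148830090288 149.78826339582213
[ 0.4843 -0.1175  0.1972] 159.51347480619157 14.8833
H [-0.341, -0.899, 0.324] 0.0685 rows 2.4
H [-0.525, -0.806, 0.324] 0.0686 rows 2.4
H [-0.685, -0.675, 0.324] 0.0685 rows 2.4
```

Request:
step_arm(
  targets=[-0.34,-0.9,0.3,0.0685,88,-0.34,-0.9,0.3,0.0685,88,-0.34,-0.9,0.3,0.0685,88],
)

```text
time_s: 15.13
tool_pos: [0.4857, -0.2112, 0.1666]
eef_rot: [[-0.841, 0.541, -0.003], [0.541, 0.841, -0.003], [0.001, -0.004, -1.0]]
wrist_force: [1.3, -0.5, -0.1]
width: 0.088
gripper_force: 0.0
```

Request:
step_arm(
  targets=[-0.525,-0.806,0.34,0.0685,88,-0.525,-0.806,0.34,0.0685,88,-0.525,-0.806,0.34,0.0685,88],
)

```text
time_s: 15.38
tool_pos: [0.4868, -0.3074, 0.1323]
eef_rot: [[-0.706, 0.708, -0.003], [0.708, 0.706, -0.003], [0.0, -0.004, -1.0]]
wrist_force: [-0.8, -0.4, -0.3]
width: 0.088
gripper_force: 0.0
```

Request:
step_arm(
  targets=[-0.685,-0.675,0.33,0.0685,88,-0.685,-0.675,0.33,0.0685,88,-0.685,-0.675,0.33,0.0685,88,-0.685,-0.675,0.33,0.0685,88,-0.685,-0.675,0.33,0.0685,88],
)

```text
time_s: 15.8
tool_pos: [0.4894, -0.3982, 0.1001]
eef_rot: [[-0.545, 0.838, -0.002], [0.838, 0.545, 0.001], [0.002, -0.001, -1.0]]
wrist_force: [1.3, 1.3, -0.3]
width: 0.0882
gripper_force: 0.0
```

Run:
```python
from plan import *
p,a,o=now();print(p.round(4),a,o["time_s"],np.round(o["joint_pos"],2))
go(p,a,[("H",np.array([.4856,-.4060,.0045]),-57.5)])
```

```text
[ 0.4894 -0.3982  0.1001] 123.03102240623296 15.8 [ 0.71  0.88 -0.19  1.65  0.24  0.64  0.97]
H [-0.045, -0.074, 0.956] 0.003 rows 2.3
```

Request:
step_arm(
  targets=[-0.045,-0.074,0.3,0.003,88,-0.045,-0.074,0.5,0.003,88,-0.045,-0.074,0.5,0.003,88,-0.045,-0.074,0.5,0.003,88],
)

```text
time_s: 16.13
tool_pos: [0.4869, -0.4032, 0.0512]
eef_rot: [[-0.541, 0.841, -0.001], [0.841, 0.541, 0.003], [0.003, 0.0, -1.0]]
wrist_force: [0.3, 0.4, 0.3]
width: 0.0878
gripper_force: 0.0
```

Run:
```python
from plan import *
p,a,o=now();print(p.round(4),a,o["time_s"])
go(p,a,[("H",np.array([.4856,-.4060,.0045]),-57.5)])
```

```text
[ 0.4869 -0.4032  0.0512] 122.73643670593681 16.1333
H [-0.017, -0.026, 0.467] 0.0013 rows 1.1
```

Request:
step_arm(
  targets=[-0.015,-0.02,0.3,0,88,-0.015,-0.02,0.467,0,88,-0.015,-0.02,0.467,0,88,-0.015,-0.02,0.467,0,30,-0.015,-0.02,0.467,0,30,-0.015,-0.02,0.467,0,30,-0.015,-0.02,0.467,0,30,-0.015,-0.02,0.467,0,30,-0.015,-0.02,0.467,0,30,-0.015,-0.02,0.467,0,30,-0.015,-0.02,0.467,0,30,-0.015,-0.02,0.467,0,30],
)

```text
time_s: 17.13
tool_pos: [0.486, -0.4083, 0.0052]
eef_rot: [[-0.538, 0.843, 0.0], [0.843, 0.538, -0.0], [-0.0, 0.0, -1.0]]
wrist_force: [0.3, 1.1, 2.6]
width: 0.0398
gripper_force: 30.0
```

Request:
step_arm(
  targets=[0,0,0,0,30,0,0,0,0,30,0,0,-0.4,0,30,0,0,-0.8,0,30,0,0,-1,0,30,0,0,-1,0,30],
)

```text
time_s: 17.63
tool_pos: [0.4884, -0.4103, 0.1097]
eef_rot: [[-0.538, 0.843, 0.007], [0.843, 0.538, -0.005], [-0.008, 0.003, -1.0]]
wrist_force: [0.8, -0.7, -0.3]
width: 0.0397
gripper_force: 30.0
```

Run:
```python
from plan import *
p,a,o=now();print(p.round(4),a,o["time_s"],np.round(o["wrist_force"],2),o["width"],np.round(o["joint_pos"],2))
T=bed(131,0,75+9.5)-[0,0,.019]; print("T",T)
q,b=go(p,a,[("over",T+[0,0,.07],PHI)])
```

```text
[ 0.4884 -0.4103  0.1097] 122.53892535086325 17.6333 [ 0.75 -0.7  -0.26] 0.039668400181486436 [ 0.73  0.87 -0.19  1.63  0.24  0.65  0.98]
T [ 0.56612264 -0.02101019  0.15254205]
over [0.716, 0.687, -0.282] -0.0697 rows 2.5
over [0.55, 0.827, -0.282] -0.0698 rows 2.5
over [0.356, 0.926, -0.282] -0.0697 rows 2.5
over [0.147, 0.982, -0.283] -0.0698 rows 2.5
```

Request:
step_arm(
  targets=[0.716,0.687,-0.4,-0.07,30,0.716,0.687,-0.4,-0.07,30,0.716,0.687,-0.4,-0.07,30],
)

```text
time_s: 17.88
tool_pos: [0.506, -0.3062, 0.1451]
eef_rot: [[-0.714, 0.7, 0.0], [0.7, 0.714, 0.004], [0.002, 0.003, -1.0]]
wrist_force: [0.6, 0.9, 0.2]
width: 0.0399
gripper_force: 30.0
```

Request:
step_arm(
  targets=[0.55,0.827,-0.4,-0.07,30,0.55,0.827,-0.4,-0.07,30,0.55,0.827,-0.4,-0.07,30],
)

```text
time_s: 18.13
tool_pos: [0.5254, -0.2083, 0.1854]
eef_rot: [[-0.851, 0.526, 0.001], [0.526, 0.851, 0.003], [0.001, 0.003, -1.0]]
wrist_force: [0.8, 0.0, -1.1]
width: 0.0398
gripper_force: 30.0
```

Request:
step_arm(
  targets=[0.356,0.926,-0.4,-0.07,30,0.356,0.926,-0.4,-0.07,30,0.356,0.926,-0.4,-0.07,30],
)

```text
time_s: 18.38
tool_pos: [0.5445, -0.1109, 0.2256]
eef_rot: [[-0.945, 0.327, 0.001], [0.327, 0.945, 0.003], [0.0, 0.004, -1.0]]
wrist_force: [0.3, 1.5, -1.6]
width: 0.0398
gripper_force: 30.0
```

Request:
step_arm(
  targets=[0.147,0.98,0,-0.07,30,0.147,0.98,0,-0.07,30,0.147,0.98,0,-0.07,30,0.147,0.98,0,-0.07,30,0.147,0.98,0,-0.07,30,0.147,0.98,0,-0.07,30],
)

```text
time_s: 18.88
tool_pos: [0.5621, -0.0209, 0.224]
eef_rot: [[-0.992, 0.124, -0.002], [0.124, 0.992, -0.002], [0.002, -0.002, -1.0]]
wrist_force: [0.1, -1.1, 0.3]
width: 0.0395
gripper_force: 30.0
```

Run:
```python
from plan import *
p,a,o=now();print(p.round(4),a,o["time_s"],np.round(o["wrist_force"],2),o["width"],np.round(o["joint_pos"],2))
T=bed(133,0,75+9.5)-[0,0,.019]; print("T",T)
q,b=go(p,a,[("over",T+[0,0,.02],PHI),("T",T,PHI)])
```

```text
[ 0.5621 -0.0209  0.224 ] 172.86156244390503 18.8833 [ 0.1  -1.14  0.34] 0.03953090121817675 [ 0.21  0.65 -0.43  1.76  0.36  0.81  1.05]
T [ 0.56793512 -0.02124077  0.15335553]
over [-0.059, 0.004, 0.506] 0.0006 rows 1.2
T [0.0, -0.0, 0.2] 0.0 rows 0.5
```

Request:
step_arm(
  targets=[-0.06,0,0.3,0,30,-0.06,0,0.5,0,30,-0.06,0,0.5,0,30,-0.06,0,0.5,0,30,-0.06,0,0.5,0,30],
)

```text
time_s: 19.3
tool_pos: [0.5688, -0.0212, 0.1754]
eef_rot: [[-0.992, 0.125, 0.0], [0.125, 0.992, -0.001], [-0.0, -0.001, -1.0]]
wrist_force: [0.2, 0.1, -0.3]
width: 0.04
gripper_force: 30.0
```

Run:
```python
from plan import *
p,a,o=now();print(p.round(4),a,o["time_s"],np.round(o["wrist_force"],2))
T=bed(133,0,75+9.5)-[0,0,.019]
q,b=go(p,a,[("T",T,PHI)])
```

```text
[ 0.5688 -0.0212  0.1754] 172.8449130918575 19.3 [ 0.17  0.05 -0.26]
T [0.008, -0.001, 0.22] 0.0005 rows 0.5
```

Request:
step_arm(
  targets=[0.005,0,0.04,0,30,0.005,0,0.08,0,30,0.005,0,0.12,0,30,0.005,0,0.15,0,30,0.005,0,0.18,0,30,0.005,0,0.21,0,30,0.005,0,0.23,0,30,0.005,0,0.23,0,30],
)

```text
time_s: 19.97
tool_pos: [0.5698, -0.0196, 0.1533]
eef_rot: [[-0.992, 0.123, 0.003], [0.123, 0.992, -0.0], [-0.003, 0.0, -1.0]]
wrist_force: [0.4, -0.5, 7.8]
width: 0.0395
gripper_force: 30.0
```

Run:
```python
from plan import *
p,a,o=now();print(p.round(4),a,o["time_s"],np.round(o["wrist_force"],2),"bed grasp",((p+[0,0,.019]-ORG)@B*1000).round(1))
T=bed(133,0,75+9.5)-[0,0,.019]
q,b=go(p,a,[("T",T,PHI)])
```

```text
[ 0.5698 -0.0196  0.1533] 172.96348445827297 19.9667 [ 0.41 -0.48  7.75] bed grasp [134.4   1.9  83.8]
T [0.016, -0.019, -0.001] 0.0012 rows 0.1
```

Request:
step_arm(
  targets=[0.0,0,0.025,0,30,0.01,-0.01,0.03,0,30,0.02,-0.02,0.02,0,30,0.04,-0.02,0.03,0,30,0.05,-0.02,0.035,0,30,0.05,-0.02,0.035,0,30],
)

```text
time_s: 20.47
tool_pos: [0.5693, -0.0203, 0.1512]
eef_rot: [[-0.992, 0.123, 0.014], [0.123, 0.992, 0.002], [-0.013, 0.004, -1.0]]
wrist_force: [8.8, -0.5, 8.8]
width: 0.0399
gripper_force: 30.1
```

Run:
```python
from plan import *
p,a,o=now();print(p.round(4),a,o["time_s"],np.round(o["wrist_force"],2),"bed grasp",((p+[0,0,.019]-ORG)@B*1000).round(1))
```

```text
[ 0.5693 -0.0203  0.1512] 172.93336815631034 20.4667 [ 8.81 -0.45  8.83] bed grasp [133.3   1.1  82. ]
```

Request:
step_arm(
  targets=[-0.04,0.0,-0.02,0,30,-0.04,0,-0.02,0,54,-0.04,0,-0.02,0,54,-0.04,0.0,-0.02,0,54,-0.04,0,-0.02,0,54,-0.04,0,0.02,0,54,-0.04,0,0.02,0,54],
)

```text
time_s: 21.05
tool_pos: [0.5662, -0.0216, 0.1456]
eef_rot: [[-0.992, 0.122, -0.002], [0.122, 0.992, -0.0], [0.002, -0.0, -1.0]]
wrist_force: [0.5, -0.4, 1.2]
width: 0.054
gripper_force: 0.0
```

Run:
```python
from plan import *
p,a,o=now();print(p.round(4),a,o["time_s"],np.round(o["wrist_force"],2),"bed grasp",((p+[0,0,.019]-ORG)@B*1000).round(1))
f,d,K,Pm=grab("top"); b=(cloud(d,K,Pm)-ORG)@B*1000
hs=cv2.cvtColor(f,cv2.COLOR_BGR2HSV); br=(hs[...,0]>8)&(hs[...,0]<17)&(hs[...,1]>95)
T=bed(130,0,78)-[0,0,.019]
go(p,a,[("sq",T,PHI)])
```

```text
[ 0.5662 -0.0216  0.1456] 172.97488748119693 21.05 [ 0.53 -0.38  1.16] bed grasp [128.3  -0.6  78.1]
sq [-0.016, 0.006, -0.006] 0.0012 rows 0.0
```

Request:
step_arm(
  targets=[0,0.005,0,0.001,30,0,0.005,0,0.001,30,0,0.005,0,0.001,30,0,0.005,0,0.001,30,0,0.005,0,0.001,30,0,0.005,0,0.001,58,0,0.005,0,0.001,58,0,0.005,0,0.001,58,0,0.005,0,0.001,58],
)

```text
time_s: 21.85
tool_pos: [0.5671, -0.0211, 0.1466]
eef_rot: [[-0.992, 0.126, 0.0], [0.126, 0.992, 0.0], [-0.0, 0.0, -1.0]]
wrist_force: [-0.9, 0.6, 0.2]
width: 0.0582
gripper_force: 0.0
```

Request:
step_arm(
  targets=[0,0,-0.4,0,58,0,0,-0.8,0,58,0,0,-1,0,58,0,0,-1,0,58,0,0,-1,0,58],
)

```text
time_s: 22.27
tool_pos: [0.5676, -0.0211, 0.2475]
eef_rot: [[-0.992, 0.126, 0.003], [0.126, 0.992, -0.0], [-0.003, 0.0, -1.0]]
wrist_force: [0.4, -0.4, 0.4]
width: 0.0579
gripper_force: 0.0
```

Run:
```python
from plan import *
p,a,o=now();print(p.round(4),a,o["time_s"],np.round(o["wrist_force"],2),o["width"])
for n in("scene","top"):
  f,d,K,Pm=grab(n); C=cloud(d,K,Pm); b=(C-ORG)@B*1000; hs=cv2.cvtColor(f,cv2.COLOR_BGR2HSV); np.savez(f"/tmp/{n}2.npz",im=f,d=d,K=K,P=Pm)
  br=(hs[...,0]>8)&(hs[...,0]<17)&(hs[...,1]>95)
  m=br&(abs(b[...,2]-91)<6)&(b[...,0]>-5)&(b[...,0]<164)&(abs(b[...,1])<40)
  for x in range(95,165,10):
    s=b[m&(b[...,0]>=x)&(b[...,0]<x+10)]
    if len(s)>5: print(n,x,np.percentile(s[:,1],[3,97]).round(1),np.median(s[:,2]).round(1),len(s))
f=np.load("/tmp/top0.npz"); C=cloud(f["d"],f["K"],f["P"]); b=(C-ORG)@B*1000; hs=cv2.cvtColor(f["im"],cv2.COLOR_BGR2HSV)
k=(hs[...,2]<60)&(abs(b[...,0]-232)<35)&(abs(b[...,1])<25)&(b[...,2]>40); t=b[k]; print("knob bed",len(t),np.percentile(t,[2,50,98],axis=0).round(1),cv2.minAreaRect(t[:,:2].astype(np.float32)))
f=np.load("/tmp/scene0.npz"); C=cloud(f["d"],f["K"],f["P"]); b=(C-ORG)@B*1000; hs=cv2.cvtColor(f["im"],cv2.COLOR_BGR2HSV)
k=(hs[...,2]<60)&(abs(b[...,0]-232)<35)&(abs(b[...,1])<25)&(b[...,2]>40); t=b[k]; print("knob bed",len(t),np.percentile(t,[2,50,98],axis=0).round(1))
K=bed(232,0,65)-[0,0,.019]
go(p,a,[("over",K+[0,0,.06],PHI)])
```

```text
[ 0.5676 -0.0211  0.2475] 172.770169551328 22.2667 [ 0.35 -0.42  0.38] 0.05787549370954781
scene 95 [-20.   12.8] 91.0 31
scene 105 [-20.8  15.1] 90.4 37
scene 115 [-19.6  15.7] 90.7 36
scene 125 [-20.8  14.3] 90.5 35
scene 135 [-19.5  14.1] 89.9 37
scene 145 [-17.3  13.9] 90.6 17
top 95 [-17.7  16.2] 90.6 35
top 105 [-16.9  14.7] 90.1 37
top 115 [-15.7  18.6] 90.4 36
top 125 [-17.6  17.1] 90.8 36
top 135 [-13.   15.8] 91.3 28
knob bed 60 [[212.7  -5.9  67.3]
 [234.    1.5  73. ]
 [252.6   8.5  79.1]] ((232.59466552734375, 1.2983760833740234), (40.504371643066406, 15.413802146911621), 6.78891134262085)
knob bed 90 [[213.3  -8.3  49.2]
 [231.8  -4.6  68.5]
 [250.6   5.1  75.9]]
over [-0.987, -0.001, 0.117] 0.0001 rows 2.4
```

Request:
step_arm(
  targets=[-0.4,0,0,0.04,58,-0.8,0,0,0.08,58,-0.98,0,0,0.12,58,-0.98,0,0,0.16,58,-0.98,0,0,0.2,58,-0.98,0,0,0.24,58,-0.98,0,0,0.28,58,-0.98,0,0,0.32,58,-0.98,0,0,0.36,58,-0.98,0,0,0.4,58,-0.98,0,0,0.44,58,-0.98,0,0,0.475,58],
)

```text
time_s: 23.37
tool_pos: [0.6631, -0.0335, 0.2442]
eef_rot: [[0.053, 0.999, -0.004], [0.999, -0.053, -0.001], [-0.001, -0.004, -1.0]]
wrist_force: [-0.3, 0.9, 0.6]
width: 0.058
gripper_force: 0.0
```

Request:
step_arm(
  targets=[0,0,0,0.04,50,0,0,0,0.08,50,0,0,0,0.12,50,0,0,0,0.16,50,0,0,0,0.2,50,0,0,0,0.24,50,0,0,0,0.28,50,0,0,0,0.32,50,0,0,0,0.36,50,0,0,0,0.4,50,0,0,0,0.44,50,0,0,0,0.475,50],
)

```text
time_s: 24.37
tool_pos: [0.6632, -0.0333, 0.2443]
eef_rot: [[1.0, 0.025, -0.004], [0.025, -1.0, -0.001], [-0.004, 0.001, -1.0]]
wrist_force: [-0.3, -0.9, -0.7]
width: 0.0501
gripper_force: 0.0
```

Request:
step_arm(
  targets=[0,0,0,0.04,50,0,0,0,0.05,50,0,0,0,0.05,50,0,0,0,0.05,50],
)

```text
time_s: 24.7
tool_pos: [0.6635, -0.0333, 0.2448]
eef_rot: [[0.992, -0.124, -0.003], [-0.124, -0.992, -0.001], [-0.003, 0.001, -1.0]]
wrist_force: [0.3, 0.6, -0.3]
width: 0.05
gripper_force: 0.0
```

Run:
```python
from plan import *
p,a,o=now();print(p.round(4),a,o["time_s"],np.round(o["wrist_force"],2),o["width"],np.round(o["joint_pos"],2))
K=bed(232.5,0.5,65)-[0,0,.019]
q,b=go(p,a,[("over",K+[0,0,.02],PHI),("K",K,PHI)])
go(K,PHI,[("pull",K+B[:,2]*.015,PHI)])
```

```text
[ 0.6635 -0.0333  0.2448] -7.137067147019884 24.7 [ 0.31  0.62 -0.32] 0.04997307882845438 [-0.25  0.78  0.46  1.44 -0.38  1.01 -1.4 ]
over [0.025, -0.004, 0.488] 0.0006 rows 1.2
K [0.0, 0.0, 0.2] 0.0 rows 0.5
pull [-0.061, -0.0, -0.137] -0.0 rows 0.4
```

Request:
step_arm(
  targets=[0.025,0,0.3,0,50,0.025,0,0.5,0,50,0.025,0,0.6,0,50,0.025,0,0.69,0,50,0.025,0,0.69,0,50,0.025,0,0.69,0,50],
)

```text
time_s: 25.2
tool_pos: [0.667, -0.0339, 0.1777]
eef_rot: [[0.992, -0.125, 0.0], [-0.125, -0.992, -0.0], [0.0, 0.0, -1.0]]
wrist_force: [1.1, -0.5, 0.2]
width: 0.05
gripper_force: 0.0
```

Run:
```python
from plan import *
p,a,o=now();print(p.round(4),a,o["time_s"],np.round(o["wrist_force"],2),o["width"],"bed grasp",((p+[0,0,.019]-ORG)@B*1000).round(1))
K=bed(232.5,0.5,65)-[0,0,.019]
go(p,a,[("K",K,PHI)])
```

```text
[ 0.667  -0.0339  0.1777] -7.202253956392226 25.2 [ 1.13 -0.47  0.21] 0.049998611294321205 bed grasp [234.1  -0.   66.1]
K [-0.01, -0.005, 0.017] 0.0003 rows 0.0
```

Request:
step_arm(
  targets=[-0.01,-0.003,0.01,0,5,-0.01,-0.003,0.01,0,5,-0.01,-0.003,0.01,0,5,-0.01,-0.003,0.01,0,5,-0.01,-0.003,0.01,0,5,-0.01,-0.003,0.01,0,5,-0.01,-0.003,0.01,0,5,-0.01,-0.003,0.01,0,5,-0.01,-0.003,0.01,0,5],
)

```text
time_s: 25.95
tool_pos: [0.666, -0.0327, 0.1769]
eef_rot: [[0.992, -0.125, 0.0], [-0.125, -0.992, 0.001], [0.0, -0.001, -1.0]]
wrist_force: [-0.2, 2.0, 3.3]
width: 0.0146
gripper_force: 30.0
```

Request:
step_arm(
  targets=[-0.015,0,-0.035,0,5,-0.03,0,-0.07,0,5,-0.05,0,-0.11,0,5,-0.065,0,-0.145,0,5,-0.065,0,-0.145,0,5,-0.065,0,-0.145,0,5],
)

```text
time_s: 26.45
tool_pos: [0.6596, -0.0319, 0.1909]
eef_rot: [[0.992, -0.125, 0.001], [-0.125, -0.992, 0.001], [0.001, -0.001, -1.0]]
wrist_force: [5.1, 0.7, -7.9]
width: 0.0148
gripper_force: 30.0
```

Run:
```python
from plan import *
p,a,o=now();print(p.round(4),a,o["time_s"],np.round(o["wrist_force"],2),o["width"],"bed grasp",((p+[0,0,.019]-ORG)@B*1000).round(1))
```

```text
[ 0.6596 -0.0319  0.1909] -7.189151908402189 26.45 [ 5.12  0.72 -7.94] 0.014814729726805687 bed grasp [232.6   1.   81.3]
```

Request:
step_arm(
  targets=[0,0,0,-0.035,5,0,0,0,-0.07,5,0,0,0,-0.105,5,0,0,0,-0.14,5,0,0,0,-0.175,5,0,0,0,-0.21,5,0,0,0,-0.245,5,0,0,0,-0.28,5,0,0,0,-0.28,5],
)

```text
time_s: 27.2
tool_pos: [0.66, -0.0347, 0.1911]
eef_rot: [[0.728, 0.685, 0.002], [0.685, -0.728, -0.002], [-0.0, 0.003, -1.0]]
wrist_force: [4.6, -1.3, -7.3]
width: 0.0196
gripper_force: 31.5
```

Run:
```python
from plan import *
p,a,o=now();print(p.round(4),a,o["time_s"],np.round(o["wrist_force"],2),np.round(o["wrist_torque"],2),o["width"],"bed grasp",((p+[0,0,.019]-ORG)@B*1000).round(1))
```

```text
[ 0.66   -0.0347  0.1911] 43.24195673206511 27.2 [ 4.61 -1.34 -7.26] [-0.97 -1.19 -0.27] 0.01958140503650402 bed grasp [233.3  -1.7  81.1]
```

Request:
step_arm(
  targets=[0,0,0,-0.035,5,0,0,0,-0.07,5,0,0,0,-0.105,5,0,0,0,-0.14,5,0,0,0,-0.175,5,0,0,0,-0.21,5,0,0,0,-0.235,5,0,0,0,-0.235,5,0,0,0,-0.235,5],
)

```text
time_s: 27.95
tool_pos: [0.6599, -0.0341, 0.191]
eef_rot: [[0.084, 0.996, 0.001], [0.996, -0.084, -0.002], [-0.002, 0.001, -1.0]]
wrist_force: [4.5, -1.7, -7.0]
width: 0.0223
gripper_force: 30.9
```

Run:
```python
from plan import *
p,a,o=now();print(p.round(4),a,o["time_s"],np.round(o["wrist_force"],2),np.round(o["wrist_torque"],2),o["width"],"bed grasp",((p+[0,0,.019]-ORG)@B*1000).round(1))
f,d,K,Pm=grab("scene"); cv2.imwrite("pics/s4.png",cv2.resize(f[110:230,240:380],None,fx=4,fy=4,interpolation=cv2.INTER_CUBIC))
```

```text
[ 0.6599 -0.0341  0.191 ] 85.19103861527181 27.95 [ 4.51 -1.69 -7.01] [-0.8  -1.56 -0.12] 0.022309730905574397 bed grasp [233.2  -1.2  81.2]
```

View pics/s4.png

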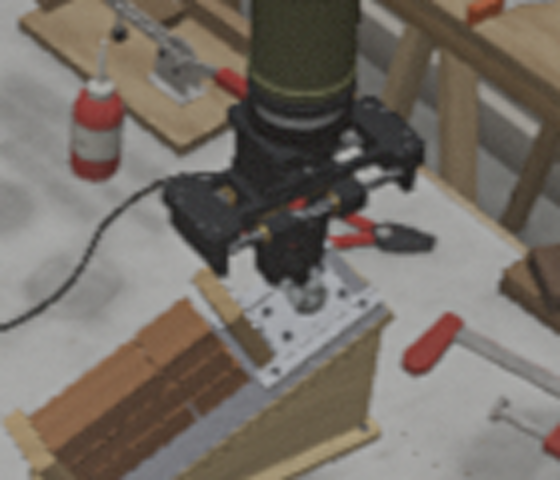

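Request:
step_arm(
  targets=[0,0.01,0.025,0,5,0,0.02,0.05,0,5,0,0.03,0.068,0,5,0,0.03,0.068,0,5,0,0.03,0.068,0,5],
)

```text
time_s: 28.42
tool_pos: [0.6613, -0.0341, 0.1853]
eef_rot: [[0.081, 0.997, -0.002], [0.997, -0.081, -0.002], [-0.002, -0.002, -1.0]]
wrist_force: [-2.0, -4.0, 4.1]
width: 0.0224
gripper_force: 31.9
```

Run:
```python
from plan import *
p,a,o=now();print(p.round(4),a,o["time_s"],np.round(o["wrist_force"],2),np.round(o["wrist_torque"],2),o["width"],"bed grasp",((p+[0,0,.019]-ORG)@B*1000).round(1))
```

```text
[ 0.6613 -0.0341  0.1853] 85.37984511618741 28.4167 [-1.98 -3.98  4.07] [-1.22 -0.22 -0.1 ] 0.022395529794596834 bed grasp [232.1  -1.   75.3]
```

Request:
step_arm(
  targets=[0,0,0,0,40,0,0,0,0,40,0,0,0,0,40,0,0,0,0,40,0,0,-0.3,0,40,0,0,-0.6,0,40,0,0,-0.8,0,40,0,0,-0.8,0,40],
)

```text
time_s: 29.08
tool_pos: [0.6651, -0.0319, 0.2691]
eef_rot: [[0.078, 0.997, 0.009], [0.997, -0.078, 0.001], [0.002, 0.009, -1.0]]
wrist_force: [0.7, 0.2, 0.5]
width: 0.04
gripper_force: 0.0
```

Request:
step_arm(
  targets=[-0.4,0,0,0,40,-0.8,0,0,0,40,-1,0,0,0,40,-1,0,0,0,40],
)

```text
time_s: 29.42
tool_pos: [0.6526, -0.1403, 0.2631]
eef_rot: [[0.088, 0.996, -0.003], [0.996, -0.088, -0.005], [-0.005, -0.002, -1.0]]
wrist_force: [-0.4, -1.0, -0.8]
width: 0.0402
gripper_force: 0.0
```

Run:
```python
from plan import *
p,a,o=now();print(p.round(4),a,o["time_s"],np.round(o["wrist_force"],2),o["width"])
for n in("top","scene"):
  f,d,K,Pm=grab(n); C=cloud(d,K,Pm); b=(C-ORG)@B*1000; hs=cv2.cvtColor(f,cv2.COLOR_BGR2HSV)
  k=(hs[...,2]<60)&(abs(b[...,0]-232)<35)&(abs(b[...,1])<30)&(b[...,2]>40)&(b[...,2]<100); t=b[k]; print("knob bed",len(t),np.percentile(t,[2,50,98],axis=0).round(1),cv2.minAreaRect(t[:,:2].astype(np.float32)))
  if n=="top": cv2.imwrite("pics/t5.png",cv2.resize(f[130:260,230:350],None,fx=4,fy=4,interpolation=cv2.INTER_CUBIC))
```

```text
[ 0.6526 -0.1403  0.2631] 84.96592839271399 29.4167 [-0.43 -0.97 -0.83] 0.04019341186644487
knob bed 64 [[220.4 -16.3  68.8]
 [227.8   1.9  80. ]
 [234.3  20.2  85.1]] ((227.0917205810547, 1.9050636291503906), (15.065953254699707, 36.675376892089844), 7.27415132522583)
knob bed 7 [[219.5 -18.6  65. ]
 [221.  -11.9  76.6]
 [223.   -5.3  80.9]] ((220.5495147705078, -12.027313232421875), (2.0548534393310547, 14.027156829833984), 13.074363708496094)
```

View pics/t5.png

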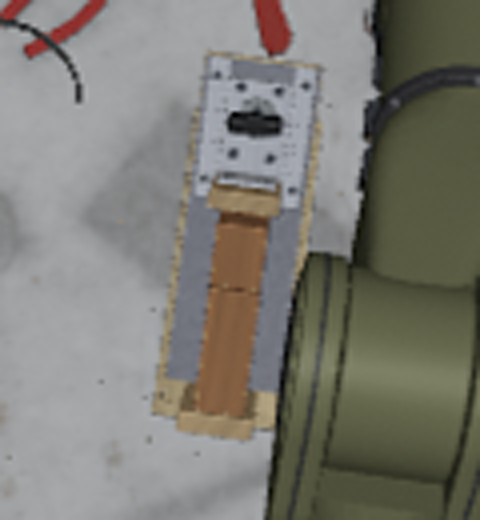

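The top crop shows the third course complete and flush (joint at (235,290)). The knob bar now lies across the bed at (255,122), with its top about 80 mm above the bed, so it is parked in the notch. Next I'll push the fence.

Request:
step_arm(
  targets=[0,0,0,0.04,0,0,0,0,0.08,0,0,0,0,0.12,0,0,0,0,0.16,0,0,0,0,0.2,0,0,0,0,0.24,0,0,0,0,0.28,0,0,0,0,0.32,0,0,0,0,0.36,0,0,0,0,0.4,0,0,0,0,0.44,0,0,0,0,0.48,0],
)

```text
time_s: 30.52
tool_pos: [0.6548, -0.1287, 0.2633]
eef_rot: [[1.0, -0.01, -0.001], [-0.01, -1.0, 0.003], [-0.001, -0.003, -1.0]]
wrist_force: [0.1, -0.4, 0.2]
width: 0.0005
gripper_force: 0.0
```

Request:
step_arm(
  targets=[0,0,0,0.03,0,0,0,0,0.03,0,0,0,0,0.03,0],
)

```text
time_s: 30.77
tool_pos: [0.6547, -0.1297, 0.2634]
eef_rot: [[0.995, -0.096, -0.001], [-0.096, -0.995, 0.002], [-0.001, -0.001, -1.0]]
wrist_force: [-0.1, 0.4, 0.1]
width: 0.0004
gripper_force: 0.0
```

Run:
```python
from plan import *
p,a,o=now();print(p.round(4),a,o["time_s"],o["width"])
K=bed(196,0,68)
go(p,a,[("over",K+[0,0,.07],PHI),("K",K,PHI)])
f,d,Km,Pm=grab("top"); C=cloud(d,Km,Pm); b=(C-ORG)@B*1000
m=(abs(b[...,2]-92)<5)&(b[...,0]>155)&(b[...,0]<195)&(abs(b[...,1])<24); print("fence top x",np.percentile(b[m][:,0],[2,50,98]),m.sum())
```

```text
[ 0.6547 -0.1297  0.2634] -5.526364800312824 30.7667 0.00038103574277593066
over [-0.326, -0.977, 0.105] 0.0096 rows 2.5
K [0.0, 0.0, 0.7] -0.0 rows 1.7Traceback (most recent call last):
  File "<stdin>", line 6, in <module>
    return _quantile_unchecked(
        a, q, axis, out, overwrite_input, method, keepdims, weights)
    return _ureduce(a,
                    func=_quantile_ureduce_func,
    ...<5 lines>...
                    overwrite_input=overwrite_input,
                    method=method)
    r = func(a, **kwargs)
    result = _quantile(arr,
                       quantiles=q,
    ...<2 lines>...
                       out=out,
                       weights=wgt)
    slices_having_nans = np.isnan(arr[-1, ...])
                                  ~~~^^^^^^^^^
IndexError: index -1 is out of bounds for axis 0 with size 0
```

Request:
step_arm(
  targets=[-0.1,-0.4,0,0.01,0,-0.25,-0.8,0,0.01,0,-0.326,-0.977,0.1,0.01,0,-0.326,-0.977,0.1,0.01,0,-0.326,-0.977,0.1,0.01,0,-0.326,-0.977,0.1,0.01,0],
)

```text
time_s: 31.32
tool_pos: [0.6323, -0.0327, 0.2545]
eef_rot: [[0.991, -0.133, 0.001], [-0.133, -0.991, -0.001], [0.001, 0.001, -1.0]]
wrist_force: [-0.1, -0.2, -0.6]
width: 0.0002
gripper_force: 0.0
```

Run:
```python
from plan import *
p,a,o=now();print(p.round(4),a,o["time_s"],o["width"],((p-ORG)@B*1000).round(1))
go(p,a,[("K",bed(196,0,68),PHI)])
```

```text
[ 0.6323 -0.0327  0.2545] -7.6216071471213125 31.3167 0.00022686259387644142 [226.1  -3.3 133. ]
K [-0.011, -0.033, 0.716] -0.0021 rows 1.7
```

Request:
step_arm(
  targets=[-0.01,-0.033,0.3,-0.002,0,-0.01,-0.033,0.55,-0.002,0,-0.01,-0.033,0.71,-0.002,0,-0.01,-0.033,0.71,-0.002,0,-0.01,-0.033,0.71,-0.002,0],
)

```text
time_s: 31.73
tool_pos: [0.6316, -0.0303, 0.1832]
eef_rot: [[0.992, -0.129, -0.0], [-0.129, -0.992, -0.001], [-0.0, 0.001, -1.0]]
wrist_force: [0.1, -1.5, 0.6]
width: 0.0006
gripper_force: 0.0
```

Request:
step_arm(
  targets=[-0.02,0,0.009,0,0,-0.04,0,0.018,0,0,-0.06,0,0.027,0,0,-0.08,0,0.036,0,0,-0.1,0,0.045,0,0,-0.12,0,0.053,0,0,-0.14,0,0.062,0,0,-0.16,0,0.071,0,0,-0.18,0,0.08,0,0,-0.19,0,0.085,0,0,-0.19,0,0.085,0,0],
)

```text
time_s: 32.65
tool_pos: [0.6137, -0.0262, 0.1754]
eef_rot: [[0.992, -0.127, 0.003], [-0.127, -0.992, -0.0], [0.003, -0.0, -1.0]]
wrist_force: [3.0, 0.8, 4.5]
width: 0.0004
gripper_force: 2.1
```

Run:
```python
from plan import *
p,a,o=now();print(p.round(4),a,o["time_s"],np.round(o["wrist_force"],2),((p-ORG)@B*1000).round(1))
f,d,Km,Pm=grab("scene"); C=cloud(d,Km,Pm); b=(C-ORG)@B*1000
m=(abs(b[...,2]-92)<5)&(b[...,0]>140)&(b[...,0]<195)&(abs(b[...,1])<24); print("fence top x",np.percentile(b[m][:,0],[2,50,98]) if m.any() else 0,m.sum())
```

```text
[ 0.6137 -0.0262  0.1754] -7.297712741616749 32.65 [2.97 0.85 4.53] [176.3   0.9  68.5]
fence top x [140.69025184 156.16862858 180.05231263] 125
```

Request:
step_arm(
  targets=[-0.02,0,0.009,0,0,-0.04,0,0.015,0,0,-0.055,0,0.018,0,0,-0.07,0,0.02,0,0,-0.08,0,0.02,0,0,-0.08,0,0.02,0,0],
)

```text
time_s: 33.2
tool_pos: [0.6121, -0.026, 0.1751]
eef_rot: [[0.992, -0.127, 0.016], [-0.127, -0.992, -0.003], [0.017, 0.0, -1.0]]
wrist_force: [13.5, -1.4, 3.9]
width: 0.0005
gripper_force: 6.7
```

Run:
```python
from plan import *
p,a,o=now();print(p.round(4),a,o["time_s"],np.round(o["wrist_force"],2),((p-ORG)@B*1000).round(1))
```

```text
[ 0.6121 -0.026   0.1751] -7.279595032258081 33.2 [13.45 -1.38  3.91] [174.7   0.9  69. ]
```

Request:
step_arm(
  targets=[-0.03,0,0.005,0,0,-0.05,0,0.01,0,0,-0.06,0,0.01,0,0,-0.06,0,0.01,0,0,-0.06,0,0.01,0,0],
)

```text
time_s: 33.62
tool_pos: [0.6118, -0.0259, 0.1754]
eef_rot: [[0.992, -0.126, 0.028], [-0.126, -0.992, -0.005], [0.029, 0.001, -1.0]]
wrist_force: [22.3, -2.5, -0.6]
width: 0.0005
gripper_force: 10.3
```

Run:
```python
from plan import *
p,a,o=now();print(p.round(4),a,o["time_s"],np.round(o["wrist_force"],2),((p-ORG)@B*1000).round(1))
```

```text
[ 0.6118 -0.0259  0.1754] -7.263775965031908 33.6167 [22.35 -2.49 -0.57] [174.5   0.9  69.4]
```

Request:
step_arm(
  targets=[0.1,0,-0.02,0,0,0.2,0,-0.06,0,0,0.23,0,-0.08,0,0,0.23,0,-0.4,0,0,0.23,0,-0.8,0,0,0.23,0,-0.9,0,0],
)

```text
time_s: 34.12
tool_pos: [0.6227, -0.0279, 0.2659]
eef_rot: [[0.992, -0.127, 0.005], [-0.127, -0.992, -0.001], [0.005, -0.0, -1.0]]
wrist_force: [1.1, -1.1, 1.3]
width: 0.0
gripper_force: 0.0
```

Request:
step_arm(
  targets=[0,0.4,-0.1,0,0,0,0.8,-0.1,0,0,0,1,-0.1,0,0,0,1,-0.1,0,0],
)

```text
time_s: 34.45
tool_pos: [0.6057, -0.1336, 0.2717]
eef_rot: [[0.991, -0.137, -0.003], [-0.137, -0.991, -0.004], [-0.002, 0.005, -1.0]]
wrist_force: [0.3, 0.1, 1.3]
width: 0.0002
gripper_force: 0.0
```

Request:
step_arm(
  targets=[0,0.4,0,0,0,0,0.8,0,0,0,0,1,0,0,0,0,1,0,0,0],
)

```text
time_s: 34.78
tool_pos: [0.5929, -0.2317, 0.2711]
eef_rot: [[0.991, -0.135, -0.003], [-0.135, -0.991, -0.003], [-0.003, 0.004, -1.0]]
wrist_force: [-0.5, -0.2, 0.0]
width: 0.0003
gripper_force: 0.0
```

Run:
```python
from plan import *
p,a,o=now();print(p.round(4),o["time_s"])
for n in("top","scene"):
  f,d,K,Pm=grab(n); C=cloud(d,K,Pm); b=(C-ORG)@B*1000; hs=cv2.cvtColor(f,cv2.COLOR_BGR2HSV)
  k=(hs[...,2]<60)&(abs(b[...,0]-220)<35)&(abs(b[...,1])<30)&(b[...,2]>40)&(b[...,2]<100); t=b[k]
  if len(t): print("knob",len(t),np.percentile(t,[2,50,98],axis=0).round(1),cv2.minAreaRect(t[:,:2].astype(np.float32)))
  br=(hs[...,0]>8)&(hs[...,0]<17)&(hs[...,1]>95)
  m=br&(abs(b[...,2]-91)<6)&(b[...,0]>-5)&(b[...,0]<170)&(abs(b[...,1])<40)
  for x in range(-5,165,20):
    s=b[m&(b[...,0]>=x)&(b[...,0]<x+20)]
    if len(s)>5: print(n,x,np.percentile(s[:,1],[3,97]).round(1),np.median(s[:,2]).round(1),len(s))
  cv2.imwrite(f"pics/{n}6.png",cv2.resize(f[130:270,(230 if n=="top" else 210):(350 if n=="top" else 370)],None,fx=4 if n=="scene" else 4,fy=4,interpolation=cv2.INTER_CUBIC))
a=cv2.imread("pics/top6.png");c=cv2.imread("pics/scene6.png"); cv2.imwrite("pics/end.png",cv2.resize(np.hstack([a[:,100:400],c[:,:500]]),(800,560)))
```

```text
[ 0.5929 -0.2317  0.2711] 34.7833
knob 62 [[210.7 -17.5  63.7]
 [218.    0.8  80.3]
 [224.3  19.4  86.5]] ((217.5228729248047, 2.2311267852783203), (13.739043235778809, 40.050533294677734), 5.589827537536621)
top 95 [ 9.2 17.6] 93.3 14
top 115 [-1.9 18.9] 92.3 41
top 135 [-15.3  18.5] 91.6 53
knob 59 [[209.3 -22.6  61.1]
 [216.   -9.3  79.6]
 [222.4  15.4  84.8]] ((215.6001739501953, -4.775264739990234), (14.556610107421875, 41.806007385253906), 4.935917377471924)
scene -5 [-20.2  16. ] 90.6 49
scene 15 [-21.1  15.7] 90.8 68
scene 35 [-20.8  15.1] 90.9 71
scene 55 [-20.7  13.9] 90.9 74
scene 75 [-20.2  13.4] 90.9 69
scene 95 [-19.9  14.6] 90.5 70
scene 115 [-19.2  15.1] 90.9 73
scene 135 [-20.   16.2] 91.1 57
```

View pics/end.png

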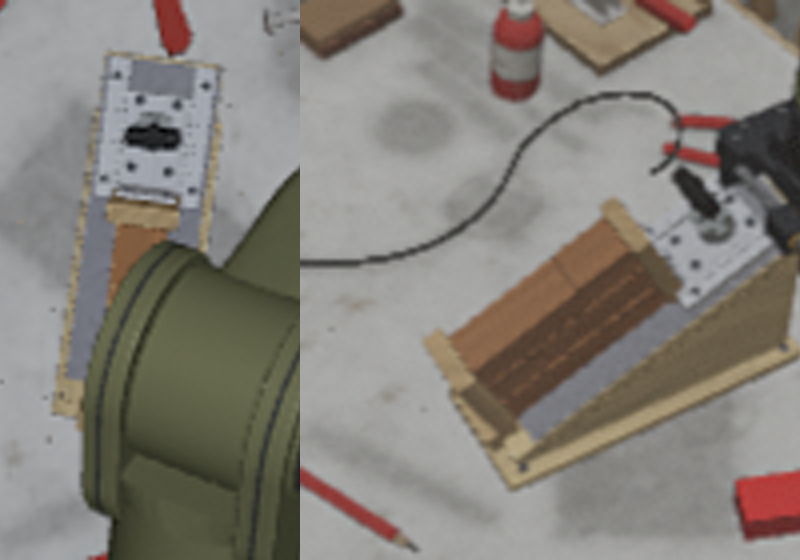

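The picture shows the fence closed against three flush courses, with the knob parked across the bed and the arm clear.

```bash
python3 -c "
from cell import workorder; print(workorder.close_job())"
```

```text
the job is handed in; nothing more can be done
None
```

I finished the job and handed it in at about 35 s: the second and third courses are laid flush with staggered joints, the knob is parked a quarter turn counter-clockwise in its notch, and the fence is closed tight against the courses; the fence had slipped about 5 mm down the slope during the knob turn, before I pushed it.

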